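Lock the party rings away and put the horns in the drawer

ROBOT

A 6-joint arm with a two-finger parallel gripper is mounted at the origin on the work surface. World frame = base frame: x ahead of the robot, y to its left, z up, the work surface at z = 0. Lengths are in m, angles in rad, forces in N, time in s.
With the tool pointing down it reaches from about 0.375 to 0.9 m from the base axis. Payload 3.1 kg.
Tool frame: the origin (TCP) lies midway between the tips of the shut fingers; the grasp point (between the pads) lies robot.pinch_z behind it (robot.pinch_z is the distance from the TCP to the grasp point, in m); y points along the fingers, x is the direction in which the jaws open and shut, and the axes are right-handed (so a half turn about y gives the same grasp; the last joint's range is limited). The gripper opens to 87 mm and grips with 3 to 60 N. Pads are 19 mm wide; open, the fingers measure 117 mm over their backs; the gripper's body (75 mm by 190 mm) begins 51 mm behind the grasp point.
Start: joints at [-1.331, 0.527, 1.433, -0, 1.181, -0.178], TCP at [0.254, -0.571, 0.223] pointing down, gripper open.
Joint ranges: [-3.08, 3.08], [-0.75, 2.2], [0.22, 2.44], [-1.43, 4.57], [0, 2.65], [-2.85, 2.85]. Speed limits (rad/s): [2.79, 2.79, 3.14, 3.14, 3.14, 3.14].

INTERFACE

Orientations are given as a unit quaternion [x, y, z, w].
In Python, from rig import robot, optics gives the robot as it stands.
- The arm moves only by the tool move_arm, never from a script. Its arguments are lists of equal length, an entry for each row: "offset": the shift along the tool's x, y, z in cm, a list of three; "delta_rot": the turn, a rotation vector about the tool's x, y, z in rad, a list of three; "claw": the finger opening in cm, from 0 to 8.7. In form: {"offset": [[tx, ty, tz], ...], "delta_rot": [[rx, ry, rz], ...], "claw": [claw, ...]}. A call has 1 to 8 rows; each row is the pose to reach, as a shift and turn from the pose measured when the call began, along the tool's axes at that moment; what a row does not reach only later rows make up. A row lasts 1/10 s, in which the tool goes at most 50 mm and 8.59 degrees, less where a joint would pass 70% of its speed; a pose out of reach is approached as far as the arm can. A call with a gripper value outside its range is refused whole. The fingers move at their own pace and stop on an object; the grip force is fixed at half the most. Time passes only in rows, so rows that repeat a pose let the fingers close. It gives the time, the measured TCP pose, the force and the opening at its end, in the units of the state.
- robot.get_obs(): the state, without advancing time (a new reading comes with each control period).
- optics.grab_frame(name): name is "scene" or "top" or "wrist"; returns a dict with "image" (400x640x3 uint8, red, green, blue), "mtx" (3x3 intrinsics, pixels), "dist_coeffs" ([k1, k2, p1, p2, k3] as OpenCV has them; the pictures are not rectified), "position" and "rotation" of the camera in the world. Camera axes: x right, y up, looking along -z (the intrinsics and any distortion apply to the point x, -y, -z); pixel columns grow to the right and rows downward; lengths in m; the calibration is good to about 2 mm. A picture is of the moment at which its call begins. There is no depth.
- robot.job_done(): hands the job in, once; it reports no verdict.
The state is a dict: "clock": time; "qpos": joint angles; "qd": joint speeds; "joint_torque": joint torques, N m; "position": TCP position; "ee_rot": TCP orientation; "contact_force": force on the tool from outside, world axes, zero at the start; "ft_torque": the same for the moment, N m; "grip_width": finger opening in m.
Only numpy, scipy, OpenCV 4.12 (cv2) and the standard library are available. Lean on these libraries where they do the work, as an engineer would, in place of code of your own. Each camera call takes 0.05 s, during which the arm holds its last target.

TASK

Put the party things away in the bamboo organizer: the silver rings are small enough to swallow, so they go into the child-safe cubby, and the yellow horns go into the half-open drawer. Free the cubby's sliding door by pressing its sprung hook down through the latch gap, and slide the door wide open to load it; when everything is in, slide it fully shut so that the hook snaps up and locks it, and push the drawer fully home until it seats. There may be one to three rings and up to two horns; leave the tiara and the other things on the counter where they are.

Things in the scene. Friction and masses are not known exactly. Their poses are not given: they have to be found in the camera images.
- org: bamboo organizer, fixed to the counter, 300 (x) x 260 (y) x 85 mm high. Origin: centre of its underside, z up. Half at negative x: drawer, opening toward +y. Half at positive x: child-safe cubby, with a flat sliding door on top (between two rails reaching z 97 mm); the door slides to -y over a deck, overhanging the organizer's end by 25 mm when open
- cubby_floor (a point): centre of the cubby's floor (organizer x 73, y 13, z 8 mm); axes as the organizer's. The cubby's mouth, at z 85, reaches 69 mm either way in x and 53 mm in y from here; the shut door covers it, the open door still covers the 11 mm at its -y edge
- hook_pad (a point): centre of the top face of the sprung hook's flat white pad (56 x 28 mm), at organizer x 75, y 103, z 66 mm when up, 19 mm below the organizer's top. It lies in the latch gap, a slot in the top 64 mm (x) by 34 mm (y), centred on this point. Axes as the organizer's
- hook (a joint): how far the hook is pressed down (m): 0 up, 0.014 bottomed. Spring about 2 N at rest, 7 N bottomed. Pressed beyond about 0.009 it frees the door, which springs about 20 mm open by itself; let go, the hook comes up again
- door_rib (a point): centre of the grip rib on the sliding door: 70 mm along organizer x, 14 mm thick along y, 20 mm tall (organizer z 93-113 mm), standing on the door panel (top at z 93). At organizer x 75, y 56 mm when shut; moves to -y as the door opens
- door (a joint): door opening (m): 0 shut and hooked (3 mm overtravel below), 0.115 fully open. Locked by the hook at 0. Stays where left (friction 1 N), but a spring (4 N) pushes it out to about 0.02; shutting it against that takes about 10 N, cams the hook down and lets it snap up behind the door
- drawer_front (a point): centre of the outer face of the drawer's front panel (142 mm along organizer x, z 6-80 mm, 12 mm thick, no knob); axes as the organizer's. Tray behind it: inside 116 mm wide in x, centred here; floor 27 mm below this point, walls to 19 mm above, inside length to 248 mm behind. Only the part pulled out of the organizer is open from above
- drawer (a joint): how far the drawer is out (m): 0 home; starts half out at 0.10-0.125. Friction about 1.2 N; in the last 10 mm a sprung ball must be overcome (some 3 N more), which then draws it to 0
- ring1_c (a point): centre (5 mm up) of a silver plastic dress-up ring lying flat: 30 mm outer, 20 mm inner diameter, 10 mm high, a 10 mm stone on the rim toward its +x (to 22 mm from the centre); grip it across its y (30 mm wide); 12-21 g. May be absent
- ring2_c (a point): centre (5 mm up) of a silver plastic dress-up ring lying flat: 30 mm outer, 20 mm inner diameter, 10 mm high, a 10 mm stone on the rim toward its +x (to 22 mm from the centre); grip it across its y (30 mm wide); 12-21 g. May be absent
- ring3_c (a point): centre (5 mm up) of a silver plastic dress-up ring lying flat: 30 mm outer, 20 mm inner diameter, 10 mm high, a 10 mm stone on the rim toward its +x (to 22 mm from the centre); grip it across its y (30 mm wide); 12-21 g. May be absent
- horn1_c (a point): centre of a yellow plastic party horn lying along its own x axis, axis 19 mm above its underside: 90 mm long, round tube 18 mm across in the middle (free to grip across y for 22 mm either side of this point), bell 38 mm across at +x, mouthpiece at -x, two small feet 26 mm wide under the ends; 30-56 g. May be absent
- horn2_c (a point): centre of a yellow plastic party horn lying along its own x axis, axis 19 mm above its underside: 90 mm long, round tube 18 mm across in the middle (free to grip across y for 22 mm either side of this point), bell 38 mm across at +x, mouthpiece at -x, two small feet 26 mm wide under the ends; 30-56 g. May be absent
- tiara: pink hard-plastic toy tiara, 100 mm wide, 60 mm tall, standing among the party things; leave alone. Origin: centre of its underside
- mug: white ceramic mug, 80 mm across, 90 mm tall; leave alone. Origin: centre of its underside
- eggcup: ceramic egg cup, 50 mm across, 65 mm tall; leave alone. Origin: centre of its underside
- shaker: dark wooden shaker, 44 mm across, 105 mm tall; leave alone. Origin: centre of its underside
- jamjar: glass jam jar, 68 mm across, 100 mm tall; leave alone. Origin: centre of its underside
- spoon: kitchen spoon lying on the counter to the robot's right; leave alone

How it is judged:
On the way, in this order (a step that is already met when the one before it is completed fails the run):
1. the hook is pressed down and the door comes free (value of joint hook above 0.006 m), for 0.02 s.
2. the cubby door is slid wide open (at least 80 mm) (value of joint door above 0.08 m), for 0.1 s.
3. all rings present are in the cubby and all horns present are in the drawer (x of ring1_c in the frame of org between 0.004 and 0.142 m and y of ring1_c in the frame of org between -0.04 and 0.066 m and z of ring1_c in the frame of org between 0 and 0.05 m and x of ring2_c in the frame of org between 0.004 and 0.142 m and y of ring2_c in the frame of org between -0.04 and 0.066 m and z of ring2_c in the frame of org between 0 and 0.05 m and x of ring3_c in the frame of org between 0.004 and 0.142 m and y of ring3_c in the frame of org between -0.04 and 0.066 m and z of ring3_c in the frame of org between 0 and 0.05 m and x of horn1_c in the frame of drawer_front between -0.064 and 0.066 m and y of horn1_c in the frame of drawer_front between -0.25 and -0.012 m and z of horn1_c in the frame of drawer_front between -0.03 and 0.02 m and x of horn2_c in the frame of drawer_front between -0.064 and 0.066 m and y of horn2_c in the frame of drawer_front between -0.25 and -0.012 m and z of horn2_c in the frame of drawer_front between -0.03 and 0.02 m), for 0.1 s.
At the end, for the whole second after the job is handed in: Every ring present lies in the cubby and every horn present in the drawer tray; the door is shut (within 3 mm) with the hook up (within 2 mm), and the drawer is home (within 3 mm) (all of step 3 and value of joint each of door, drawer below 0.003 m and value of joint hook below 0.002 m); the robot touches nothing.
It fails at once if the tiara, mug, egg cup, shaker, jam jar or spoon is moved by more than 50 mm (distance of any of tiara, mug, eggcup, shaker, jamjar, spoon from where it was at the start of the episode above 0.05 m).
Of ring1, ring2, ring3, horn1, horn2 only 3 to 5 are there at a start; the rules pass over those that are not, and their reading is None.
At some moment in a run one of ring1, ring2, ring3, horn1, horn2 may be knocked a few centimetres aside while the robot is not near it.
Once in a run the grip may slacken for a moment while it holds something.
It also fails if it takes over 210 s, if anything falls off the work surface, if the arm or the gripper's body presses on something with over 40 N, if the wrist force passes 120 N, or if a joint passes its speed limit or range.

## Working session

There is one attempt and no reset: what is moved stays moved. The work goes in short steps, Python scripts to look and compute and a tool call to move; the robot and the scene stay as the last step left them, time stands still between calls to the robot, and variables do not carry over. Pictures are saved under pics/ and viewed, and the job is handed in when it is done.

Besides the shell and the picture viewer there is one more tool, called after "Emit:" as name(argument=value, ...) on one line, values as JSON. move_arm: Moves the arm, as the interface text tells. Its arguments: {"type":"object","properties":{"offset":{"type":"array","items":{"type":"array","items":{"type":"number"}}},"delta_rot":{"type":"array","items":{"type":"array","items":{"type":"number"}}},"claw":{"type":"array","items":{"type":"number"}}},"required":["offset","delta_rot","claw"]}

```bash
ls; mkdir -p pics; cat > h.py <<'E'
import numpy as np, cv2
from rig import robot, optics
from scipy.spatial.transform import Rotation as R
def snap(n,f):
    d=optics.grab_frame(n); cv2.imwrite('pics/'+f,d['image'][:,:,::-1]); 
    np.savez('pics/'+f+'.npz',**{k:np.array(v) for k,v in d.items()}); return d
def ld(f): return dict(np.load('pics/'+f+'.npz'))
def rot(d):
    r=np.array(d['rotation']); 
    return r if r.shape==(3,3) else R.from_quat(r).as_matrix()
def px(d,u,v,z):
    p=cv2.undistortPoints(np.array([[[u,v]]],float),np.array(d['mtx']),np.array(d['dist_coeffs']))[0,0]
    r=rot(d)@np.array([p[0],-p[1],-1]); c=np.array(d['position']); t=(z-c[2])/r[2]; return c+t*r
def proj(d,P):
    q=(np.atleast_2d(P)-np.array(d['position']))@rot(d); q=q*[1,-1,-1]
    return cv2.projectPoints(q,np.zeros(3),np.zeros(3),np.array(d['mtx']),np.array(d['dist_coeffs']))[0][:,0]
E
python3 - <<'E'
from h import *
for n in ['scene','top','wrist']:
    d=snap(n,n+'0.png'); print(n,d['mtx'],d['dist_coeffs'],d['position'],d['rotation'])
o=robot.get_obs(); print(o, robot.pinch_z)
E
```

```text
pics
scene [[404.36806682   0.         324.67999599]
 [  0.         404.36806682 195.57943032]
 [  0.           0.           1.        ]] [0.02293458 0.         0.         0.         0.        ] [0.98800837 0.40031593 1.05944116] [0.10606382 0.25093494 0.88750411 0.37164307]
top [[490.03801407   0.         325.39468942]
 [  0.         490.03801407 192.7726886 ]
 [  0.           0.           1.        ]] [-0.04851449  0.          0.          0.          0.        ] [ 0.30193543 -0.03827565  1.77919628] [-0.06197288  0.04824902  0.70812441 -0.70170594]
wrist [[328.42100802   0.         315.69207184]
 [  0.         328.42100802 199.64997025]
 [  0.           0.           1.        ]] [0.01722134 0.         0.         0.         0.        ] [ 0.32761556 -0.53826174  0.38293555] [-0.12366878  0.08137065 -0.53859422  0.82945832]
{'clock': 0.15, 'qpos': array([-1.33150116e+00,  5.28266903e-01,  1.43358157e+00, -4.12502323e-05,
        1.18139025e+00, -1.78523721e-01]), 'qd': array([-0.00079921, -0.00142442, -0.00160104,  0.00074824,  0.00052379,
        0.00100366]), 'joint_torque': array([ 4.54679530e-04, -4.40429699e+01, -1.76842421e+01,  6.33216393e-02,
        5.52475092e-02, -1.02907670e-04]), 'position': array([ 0.25347579, -0.57069404,  0.22179606]), 'ee_rot': array([-0.59243924,  0.38586054, -0.38499439,  0.59321725]), 'contact_force': array([0.67588795, 0.00326392, 0.38988923]), 'ft_torque': array([-0.02148385, -0.00932926,  0.01128096]), 'grip_width': 0.08715091440606926} 0.0187
```

```bash
python3 -c "
from scipy.spatial.transform import Rotation as R
print(R.from_quat([-0.59243924,  0.38586054, -0.38499439,  0.59321725]).as_matrix().round(3))"
```

```text
[[ 0.406 -0.     0.914]
 [-0.914  0.002  0.406]
 [-0.002 -1.     0.   ]]
```

View pics/scene0.png

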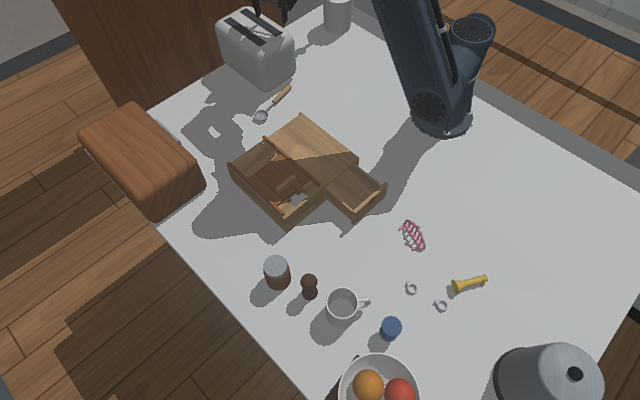

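View pics/top0.png

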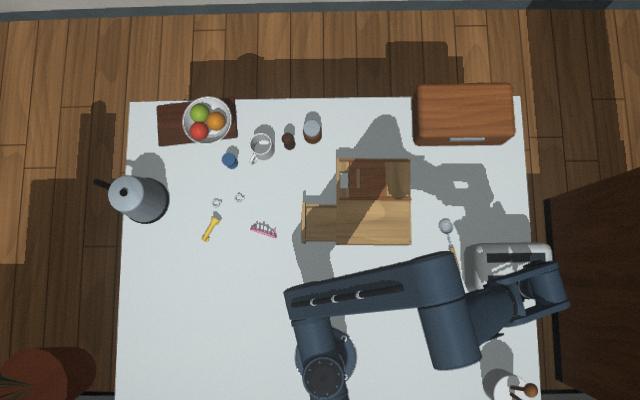

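View pics/wrist0.png

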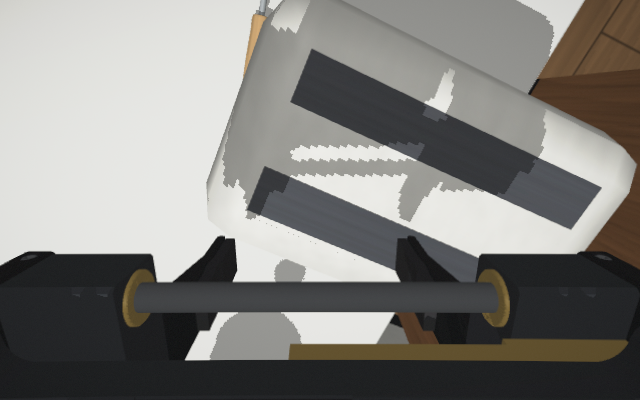

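```bash
python3 - <<'E'
import cv2
a=cv2.imread('pics/top0.png')
cv2.imwrite('pics/t1.png',cv2.resize(a[140:260,290:430],None,fx=5.7,fy=5,interpolation=cv2.INTER_CUBIC)[:600,:800])
cv2.imwrite('pics/t2.png',cv2.resize(a[110:260,190:310],None,fx=4,fy=4,interpolation=cv2.INTER_CUBIC))
a=cv2.imread('pics/scene0.png')
cv2.imwrite('pics/s1.png',cv2.resize(a[90:260,200:400],None,fx=3.5,fy=3.5,interpolation=cv2.INTER_CUBIC))
E
```

```text
(no output)
```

View pics/t1.png

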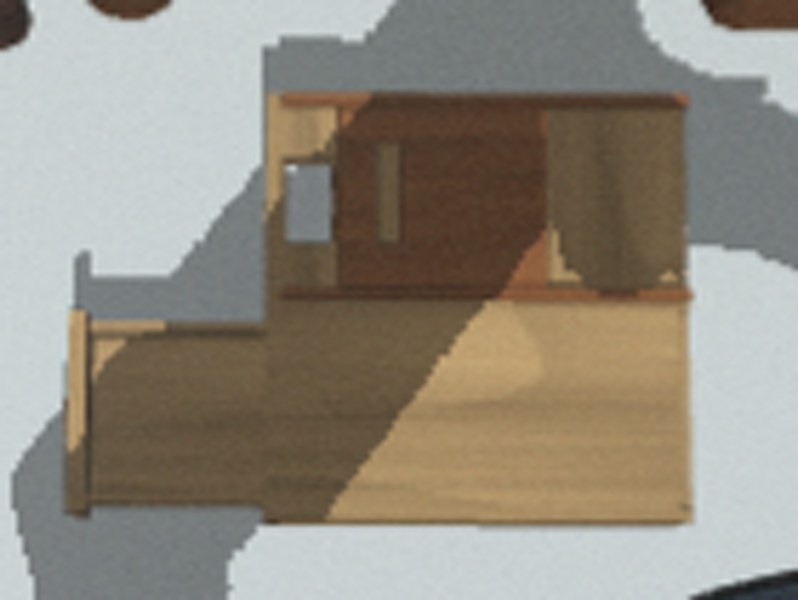

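View pics/t2.png

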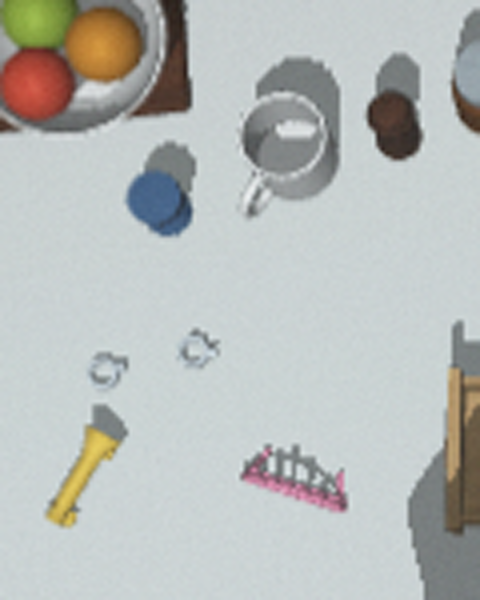

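View pics/s1.png

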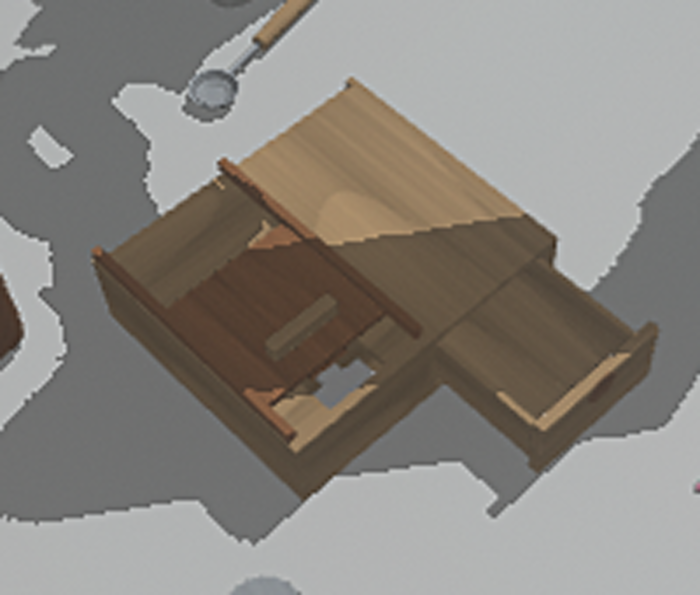

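```bash
cat > fit.py <<'E'
from h import *
from scipy.optimize import least_squares
dt=ld('top0.png'); ds=ld('scene0.png')
def ct(x,y): return ((x+.5)/5.7-.5+290,(y+.5)/5-.5+140)
def cs(x,y): return ((x+.5)/3.5-.5+200,(y+.5)/3.5-.5+90)
T=[((-.15,-.13,.085),ct(690,522)),((-.15,.13,.085),ct(263,522)),((.15,.13,.085),ct(266,95)),((.075,.056,.113),ct(389,192)),((.075,.103,.066),ct(309,203))]
S=[((-.15,-.13,.085),cs(350,80)),((-.15,.13,.085),cs(555,238)),((.15,.13,.0),cs(303,498)),((.15,-.13,.097),cs(96,250)),((.075,.056,.113),cs(302,322))]
def W(p,q): 
    c,s=np.cos(p[2]),np.sin(p[2]); q=np.atleast_2d(q); return np.c_[p[0]+c*q[:,0]-s*q[:,1],p[1]+s*q[:,0]+c*q[:,1],q[:,2]]
def f(p): return np.r_[(proj(dt,W(p,[a for a,_ in T]))-[b for _,b in T]).ravel(),(proj(ds,W(p,[a for a,_ in S]))-[b for _,b in S]).ravel()]
r=least_squares(f,[.45,-.17,0]);print(r.x,r.fun.round(1))
p=r.x
E
cat >> fit.py <<'E'
if __name__=='__main__':
    print(robot.get_obs()['position'])
    for n,q in dict(pad=(.075,.103,.066),rib=(.075,.056,.113),rail=(.15,.13,.097)).items(): print(n,W(p,q))
    # drawer front top edge, from top t1 (69..90, 310..515) outer face z .08
    a=np.array(px(dt,*ct(68,412),.08)); print('front',a, ((a-np.array([p[0],p[1],0]))@R.from_euler('z',p[2]).as_matrix()))
    def c2(x,y): return ((x+.5)/4-.5+190,(y+.5)/4-.5+110)
    def q(n,x,y,z): print(n,px(dt,*c2(x,y),z).round(4))
    q('ringA',106,372,.005);q('ringA stone',120,361,.005);q('ringB',197,351,.005);q('ringB stone',210,350,.005)
    q('horn bell',101,440,.019);q('horn mouth',62,520,.019)
    q('tiaraL',244,474,0);q('tiaraR',346,507,0);q('egg',171,215,0)
E
python3 fit.py; python3 - <<'E'
import cv2
a=cv2.imread('pics/scene0.png')
cv2.imwrite('pics/s2.png',cv2.resize(a[210:350,370:510],None,fx=4,fy=4,interpolation=cv2.INTER_CUBIC))
E
```

```text
[ 0.53830566 -0.17270372 -0.01909979] [ 0.5  0.4 -0.2 -0.3 -0.  -0.  -0.3  0.1 -0.1  0.2  0.8 -1.1  0.9 -0.2
  0.2  1.  -2.   0.3 -0.1 -0.4]
[ 0.25347579 -0.57069404  0.22179606]
pad [[ 0.61525914 -0.0711549   0.066     ]]
rib [[ 0.6143615  -0.11814633  0.113     ]]
rail [[ 0.69076112 -0.04559222  0.097     ]]
front [0.46728546 0.07773757 0.08      ] [-0.07579033  0.24903922  0.08      ]
ringA [0.5488 0.3976 0.005 ]
ringA stone [0.5589 0.3849 0.005 ]
ringB [0.5675 0.3137 0.005 ]
ringB stone [0.5683 0.3017 0.005 ]
horn bell [0.4846 0.3971 0.019 ]
horn mouth [0.4123 0.4308 0.019 ]
tiaraL [0.4543 0.2693 0.    ]
tiaraR [0.4235 0.1757 0.    ]
egg [0.6968 0.3418 0.    ]
```

View pics/s2.png

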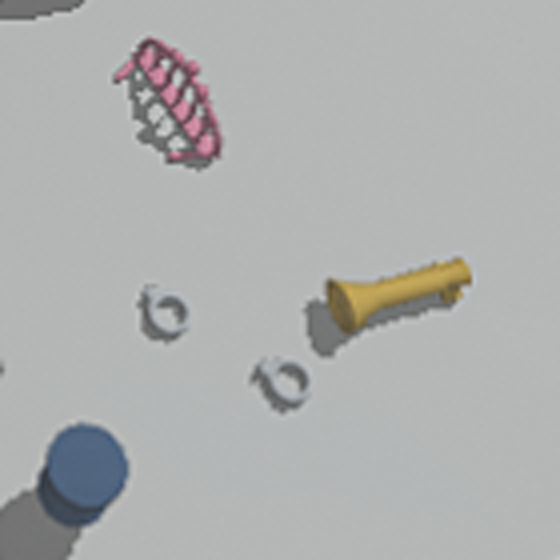

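```bash
cat > go.py <<'E'
import sys
from h import *
P=np.array([0.53830566,-0.17270372,-0.01909979])
def O(x,y,z): 
    c,s=np.cos(P[2]),np.sin(P[2]); return np.array([P[0]+c*x-s*y,P[1]+s*x+c*y,z])
def to(t,yaw,o=None):
    """yaw: world angle of tool x; tool y down"""
    o=o or robot.get_obs(); M=R.from_quat(o['ee_rot']).as_matrix(); p=np.array(o['position'])
    c,s=np.cos(yaw),np.sin(yaw)
    N=np.array([[c,0,-s],[s,0,c],[0,-1,0]]) # x,y,z columns
    X=np.array([c,s,0]);Y=np.array([0,0,-1.]);Z=np.cross(X,Y); N=np.c_[X,Y,Z]
    rv=R.from_matrix(M.T@N).as_rotvec()
    print('pos',p.round(4),'tgt',np.round(t,4),'OFF',((M.T@(np.array(t)-p))*100).round(2),'ROT',rv.round(3))
E
python3 - <<'E'
from go import *
to([.254,-.571,.29],np.arctan2(-.914,.406))
to(O(.075,.103,.25),P[2])
to(O(.075,.103,.16),P[2])
d=ld('top0.png')
print(px(d,507,262,.2),px(d,465,245,.18))
E
```

```text
pos [ 0.2535 -0.5707  0.2218] tgt [ 0.254 -0.571  0.29 ] OFF [ 0.04 -6.82  0.04] ROT [-0.    -0.    -0.002]
pos [ 0.2535 -0.5707  0.2218] tgt [ 0.6153 -0.0712  0.25  ] OFF [-30.98  -2.76  53.34] ROT [-1.000e-03 -1.134e+00 -1.000e-03]
pos [ 0.2535 -0.5707  0.2218] tgt [ 0.6153 -0.0712  0.16  ] OFF [-30.97   6.24  53.33] ROT [-1.000e-03 -1.134e+00 -1.000e-03]
[ 0.32061118 -0.58667289  0.2       ] [ 0.37724994 -0.4599849   0.18      ]
```

Emit:
move_arm(offset=[[0,-5,0],[-31,-5,53.3],[-31,-5,53.3],[-31,-5,53.3],[-31,-5,53.3],[-31,-5,53.3],[-31,-5,53.3],[-31,-5,53.3]], delta_rot=[[0,0,0],[0,-1.134,0],[0,-1.134,0],[0,-1.134,0],[0,-1.134,0],[0,-1.134,0],[0,-1.134,0],[0,-1.134,0]], claw=[0,0,0,0,0,0,0,0])

```text
clock: 0.95
position: [0.4593, -0.2853, 0.2721]
ee_rot: [-0.706, 0.035, -0.034, 0.707]
contact_force: [1.1, -0.8, -0.1]
grip_width: 0.0312
```

```bash
python3 - <<'E'
from go import *
to(O(.075,.103,.27),P[2])
E
```

```text
pos [ 0.4593 -0.2853  0.2721] tgt [ 0.6153 -0.0712  0.27  ] OFF [13.44  0.24 22.82] ROT [-0.002 -0.078 -0.001]
```

Emit:
move_arm(offset=[[13.4,0,22.8],[13.4,0,22.8],[13.4,0,22.8],[13.4,0,22.8],[13.4,0,22.8],[13.4,8,22.8],[13.4,14,22.8],[13.4,14,22.8]], delta_rot=[[0,-0.078,0],[0,-0.078,0],[0,-0.078,0],[0,-0.078,0],[0,-0.078,0],[0,-0.078,0],[0,-0.078,0],[0,-0.078,0]], claw=[0,0,0,0,0,0,0,0])

```text
clock: 1.75
position: [0.6141, -0.0696, 0.1299]
ee_rot: [-0.706, 0.007, -0.005, 0.708]
contact_force: [0.2, 0.6, -0.2]
grip_width: 0.0005
```

```bash
python3 - <<'E'
from go import *
to(O(.075,.103,.10),P[2])
snap('wrist','w1.png');snap('top','t3.png')
E
```

```text
pos [ 0.6141 -0.0696  0.1299] tgt [ 0.6153 -0.0712  0.1   ] OFF [ 0.12  2.99 -0.16] ROT [-0.002  0.002 -0.002]
```

View pics/w1.png

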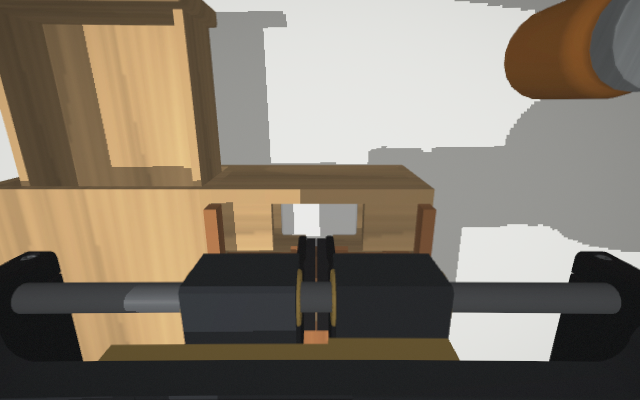

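Emit:
move_arm(offset=[[0.1,4,-0.15],[0.1,6,-0.15],[0.1,7.7,-0.15],[0.1,7.7,-0.15],[0.1,7.7,-0.15]], delta_rot=[[0,0,0],[0,0,0],[0,0,0],[0,0,0],[0,0,0]], claw=[0,0,0,0,0])

```text
clock: 2.35
position: [0.6098, -0.0704, 0.0523]
ee_rot: [-0.705, 0.012, -0.001, 0.709]
contact_force: [-3.7, 1.1, 6.9]
grip_width: 0.0009
```

```bash
python3 - <<'E'
from go import *
to(O(.075,.103,.053),P[2])
snap('scene','s3.png');snap('wrist','w2.png')
a=cv2.imread('pics/s3.png')
cv2.imwrite('pics/s3c.png',cv2.resize(a[90:260,200:400],None,fx=3.5,fy=3.5,interpolation=cv2.INTER_CUBIC))
E
```

```text
pos [ 0.6098 -0.0704  0.0523] tgt [ 0.6153 -0.0712  0.053 ] OFF [ 0.55 -0.08 -0.06] ROT [-0.006  0.001 -0.015]
```

View pics/s3c.png

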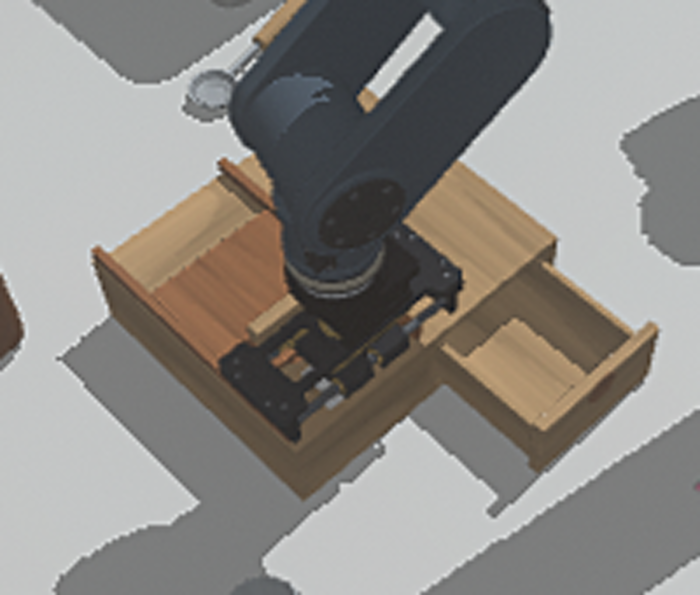

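```bash
python3 - <<'E'
from go import *
to(O(.075,.103,.12),P[2])
to(O(.075,.067,.12),P[2])
to(O(.075,.067,.10),P[2])
E
```

```text
pos [ 0.6098 -0.0704  0.0523] tgt [ 0.6153 -0.0712  0.12  ] OFF [ 0.45 -6.78 -0.02] ROT [-0.006  0.001 -0.015]
pos [ 0.6098 -0.0704  0.0523] tgt [ 0.6146 -0.1071  0.12  ] OFF [ 0.45 -6.8  -3.62] ROT [-0.006  0.001 -0.015]
pos [ 0.6098 -0.0704  0.0523] tgt [ 0.6146 -0.1071  0.1   ] OFF [ 0.48 -4.8  -3.63] ROT [-0.006  0.001 -0.015]
```

Emit:
move_arm(offset=[[0.3,-4,0],[0.4,-7,0],[0.4,-7.3,-1.5],[0.4,-7.3,-3.5],[0.4,-6,-3.5],[0.4,-4.9,-3.5],[0.4,-4.9,-3.5]], delta_rot=[[0,0,0],[0,0,-0.015],[0,0,-0.015],[0,0,-0.015],[0,0,-0.015],[0,0,-0.015],[0,0,-0.015]], claw=[0,0,0,0,0,0,0])

```text
clock: 3.15
position: [0.6116, -0.1048, 0.0984]
ee_rot: [-0.704, 0.008, -0.005, 0.71]
contact_force: [-0.3, 0.2, 0.6]
grip_width: 0.0006
```

```bash
python3 - <<'E'
from go import *
to(O(.075,.067,.10),P[2])
# final push pos: rib -59, face -52, +10
to(O(.075,-.038,.10),P[2])
snap('top','t4.png');snap('wrist','w3.png')
a=cv2.imread('pics/t4.png')
cv2.imwrite('pics/t4c.png',cv2.resize(a[140:260,290:430],None,fx=5,fy=5,interpolation=cv2.INTER_CUBIC))
E
```

```text
pos [ 0.6116 -0.1048  0.0984] tgt [ 0.6146 -0.1071  0.1   ] OFF [ 0.3  -0.16 -0.23] ROT [-0.008  0.    -0.005]
pos [ 0.6116 -0.1048  0.0984] tgt [ 0.6126 -0.2121  0.1   ] OFF [  0.3   -0.24 -10.73] ROT [-0.008  0.    -0.005]
```

View pics/w3.png

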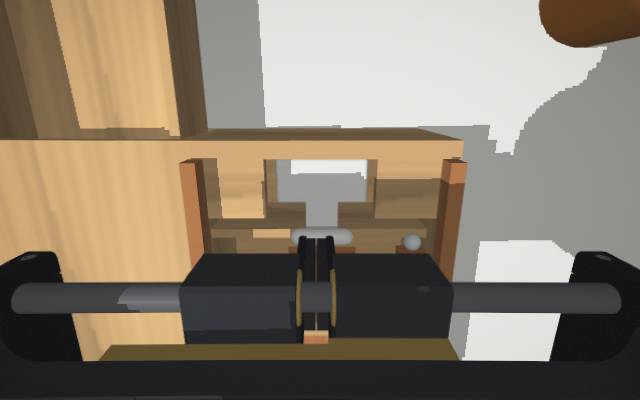

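View pics/t4c.png

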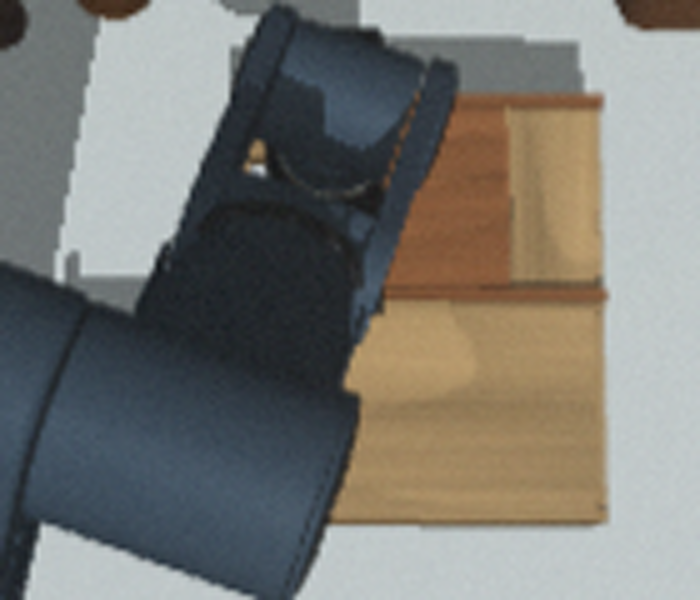

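Emit:
move_arm(offset=[[0.3,-0.1,-2.5],[0.3,-0.1,-5],[0.3,-0.1,-7.5],[0.3,-0.2,-9.5],[0.3,-0.2,-10.9],[0.3,-0.2,-10.9],[0.3,-0.2,-10.9]], delta_rot=[[0,0,0],[0,0,0],[0,0,0],[0,0,0],[0,0,0],[0,0,0],[0,0,0]], claw=[0,0,0,0,0,0,0])

```text
clock: 3.95
position: [0.6143, -0.2143, 0.1011]
ee_rot: [-0.705, 0.007, -0.006, 0.709]
contact_force: [-0.4, -0.4, -0.4]
grip_width: 0.0006
```

```bash
python3 - <<'E'
from go import *
to(O(.075,-.038,.10),P[2])
print(robot.get_obs()['contact_force'])
snap('top','t5.png');snap('scene','s5.png');snap('wrist','w4.png')
a=cv2.imread('pics/s5.png')
cv2.imwrite('pics/s5c.png',cv2.resize(a[90:260,200:400],None,fx=3.5,fy=3.5,interpolation=cv2.INTER_CUBIC))
E
```

```text
pos [ 0.6143 -0.2143  0.1011] tgt [ 0.6126 -0.2121  0.1   ] OFF [-0.18  0.11  0.21] ROT [-0.006  0.001 -0.001]
[-0.38219297 -0.4281624  -0.36734222]
```

View pics/s5c.png

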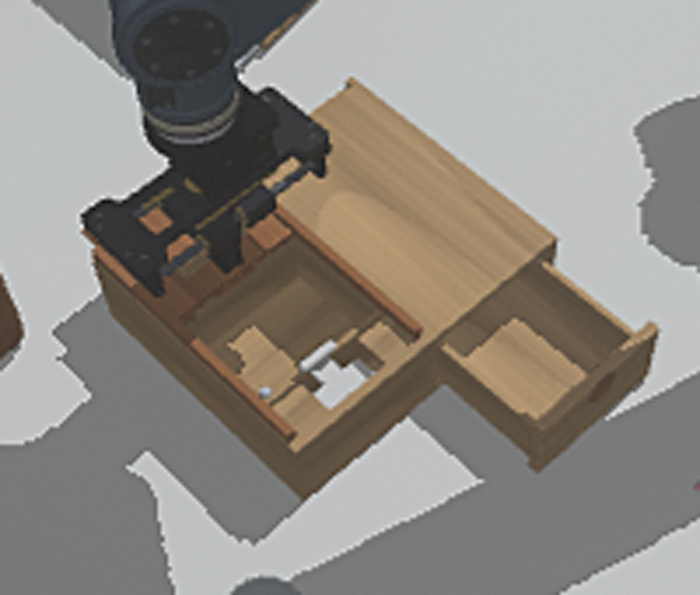

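View pics/w4.png

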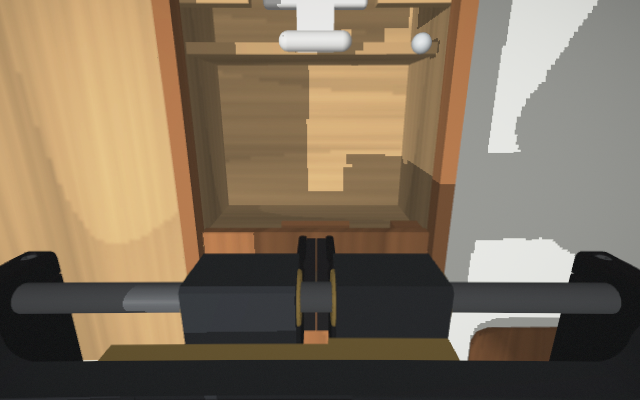

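```bash
python3 - <<'E'
from go import *
to([.50,.27,.25],0)
E
```

```text
pos [ 0.6143 -0.2135  0.1013] tgt [0.5  0.27 0.25] OFF [-12.27 -14.56  48.24] ROT [-0.006 -0.017 -0.002]
```

Emit:
move_arm(offset=[[0,-5,0.5],[-2,-10,5],[-12.3,-14.5,48.2],[-12.3,-14.5,48.2],[-12.3,-14.5,48.2],[-12.3,-14.5,48.2],[-12.3,-14.5,48.2],[-12.3,-14.5,48.2]], delta_rot=[[0,0,0],[0,0,0],[0,0,0],[0,0,0],[0,0,0],[0,0,0],[0,0,0],[0,0,0]], claw=[0,5.5,5.5,5.5,5.5,5.5,5.5,5.5])

```text
clock: 4.9
position: [0.5345, 0.1152, 0.2282]
ee_rot: [-0.705, 0.006, -0.006, 0.709]
contact_force: [0.5, 0.2, 0.4]
grip_width: 0.0485
```

```bash
python3 - <<'E'
from go import *
to([.50,.27,.25],0)
E
```

```text
pos [0.5345 0.1152 0.2282] tgt [0.5  0.27 0.25] OFF [-3.7  -2.09 15.44] ROT [-0.006 -0.016 -0.   ]
```

Emit:
move_arm(offset=[[-3.7,-2,15.4],[-3.7,-2,15.4],[-3.7,-2,15.4],[-3.7,-2,15.4],[-3.7,-2,15.4]], delta_rot=[[0,0,0],[0,0,0],[0,0,0],[0,0,0],[0,0,0]], claw=[5.5,5.5,5.5,5.5,5.5])

```text
clock: 5.4
position: [0.4992, 0.2718, 0.2496]
ee_rot: [-0.705, 0.004, -0.004, 0.709]
contact_force: [-0.7, -1.2, 0.8]
grip_width: 0.055
```

```bash
python3 - <<'E'
from go import *
to([.50,.27,.25],0)
snap('wrist','w5.png'); snap('scene','s6.png')
E
```

```text
pos [0.4992 0.2718 0.2496] tgt [0.5  0.27 0.25] OFF [ 0.08 -0.04 -0.18] ROT [-0.006 -0.011  0.001]
```

View pics/w5.png

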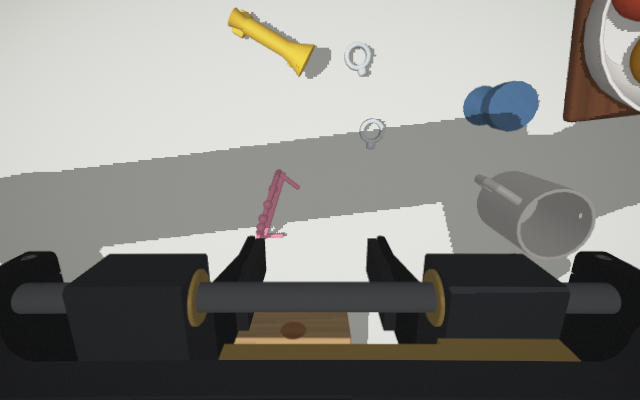

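View pics/s6.png

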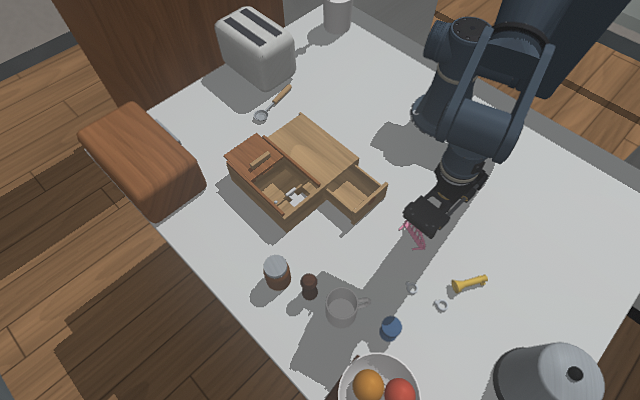

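```bash
python3 - <<'E'
from go import *
a=cv2.imread('pics/w5.png')
cv2.imwrite('pics/w5c.png',cv2.resize(a[0:155,215:405],None,fx=4,fy=4,interpolation=cv2.INTER_CUBIC))
E
```

```text
(no output)
```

View pics/w5c.png

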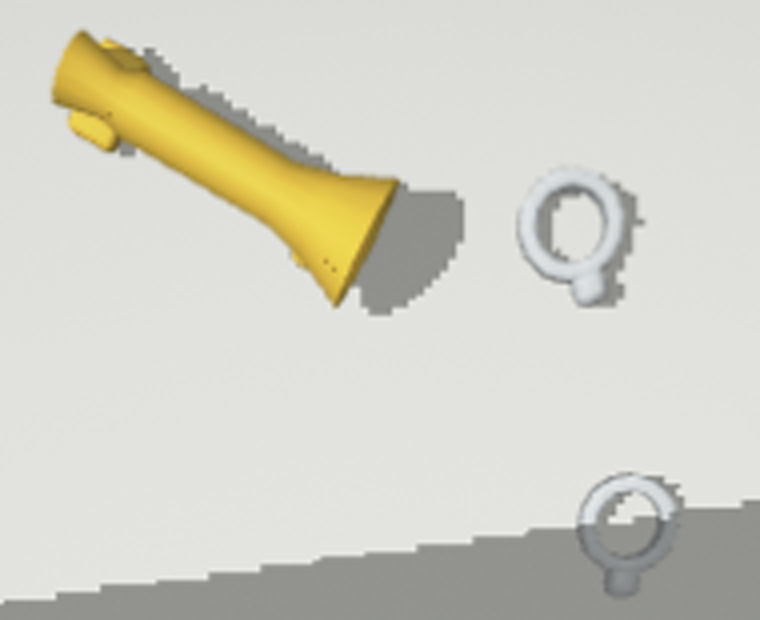

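```bash
cat > m.py <<'E'
from go import *
d=ld('w5.png')
def c(x,y): return ((x+.5)/4-.5+215,(y+.5)/4-.5)
for n,x,y,z in [('A',572,224,.007),('As',588,290,.006),('B',629,525,.007),('Bs',622,583,.006),('bell',367,243,.019),('mouth',68,67,.019),('tubemid',215,155,.019)]: print(n,px(d,*c(x,y),z).round(4))
a=px(d,*c(367,243),.019);b=px(d,*c(68,67),.019); print('horn',(a+b)/2,np.degrees(np.arctan2(*(a-b)[1::-1])),np.linalg.norm(a-b))
E
python3 m.py
```

```text
A [0.5486 0.3999 0.007 ]
As [0.5539 0.3825 0.006 ]
B [0.5682 0.3161 0.007 ]
Bs [0.5669 0.2986 0.006 ]
bell [0.4908 0.3942 0.019 ]
mouth [0.4122 0.4379 0.019 ]
tubemid [0.4501 0.4165 0.019 ]
horn [0.45151721 0.41606133 0.019     ] -29.05810864632331 0.08987225441447748
```

```bash
python3 - <<'E'
from go import *
to([.568,.315,.08],np.radians(-4))
to([.568,.315,.003],np.radians(-4))
E
```

```text
pos [0.4998 0.2691 0.2489] tgt [0.568 0.315 0.08 ] OFF [ 6.75 16.91  4.62] ROT [-0.005  0.054 -0.001]
pos [0.4998 0.2691 0.2489] tgt [0.568 0.315 0.003] OFF [ 6.75 24.61  4.58] ROT [-0.005  0.054 -0.001]
```

Emit:
move_arm(offset=[[6.8,4,4.6],[6.8,8,4.6],[6.8,12,4.6],[6.8,17,4.6],[6.8,19,4.6],[6.8,19,4.6]], delta_rot=[[0,0.054,0],[0,0.054,0],[0,0.054,0],[0,0.054,0],[0,0.054,0],[0,0.054,0]], claw=[5.5,5.5,5.5,5.5,5.5,5.5])

```text
clock: 6.1
position: [0.5656, 0.3111, 0.0537]
ee_rot: [-0.707, 0.029, -0.022, 0.707]
contact_force: [-0.6, -0.5, 0.5]
grip_width: 0.0548
```

```bash
python3 - <<'E'
from go import *
to([.568,.315,.003],np.radians(-4))
snap('wrist','w6.png')
E
```

```text
pos [0.5656 0.3111 0.0537] tgt [0.568 0.315 0.003] OFF [0.27 5.07 0.41] ROT [ 0.    -0.002 -0.011]
```

View pics/w6.png

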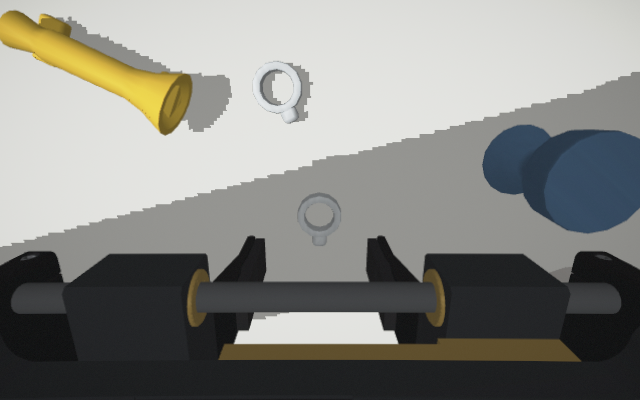

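```bash
python3 - <<'E'
from go import *
d=ld('w6.png'); print(px(d,319,214,.007),px(d,319,240,.006),px(d,276,87,.007),px(d,290,117,.006))
to([.568,.315,.003],np.radians(-4))
E
```

```text
[0.56812552 0.31769704 0.007     ] [0.56679557 0.29832626 0.006     ] [0.5479519  0.39990313 0.007     ] [0.5545746  0.38194402 0.006     ]
pos [0.5677 0.3122 0.0568] tgt [0.568 0.315 0.003] OFF [0.04 5.38 0.27] ROT [-0.002 -0.002 -0.006]
```

Emit:
move_arm(offset=[[0,2,0.4],[0,4,0.4],[0,5.3,0.4],[0,5.3,0.4],[0,5.3,0.4],[0,5.3,0.4],[0,5.3,0.4],[0,5.3,0.4]], delta_rot=[[0,0,0],[0,0,0],[0,0,0],[0,0,0],[0,0,0],[0,0,0],[0,0,0],[0,0,0]], claw=[5.5,5.5,5.5,5.5,2,2,2,2])

```text
clock: 6.95
position: [0.5682, 0.3166, 0.0046]
ee_rot: [-0.706, 0.027, -0.024, 0.708]
contact_force: [-0.6, -0.2, -0.5]
grip_width: 0.031
```

```bash
python3 - <<'E'
from go import *
to([.568,.3165,.003],np.radians(-4)); print(robot.get_obs()['grip_width'])
to(O(.045,.02,.20),P[2])
snap('wrist','w7.png')
E
```

```text
pos [0.5682 0.3166 0.0046] tgt [0.568  0.3165 0.003 ] OFF [-0.01  0.16 -0.01] ROT [-0.003 -0.002 -0.004]
0.031030357834002563
pos [0.5682 0.3166 0.0046] tgt [ 0.5837 -0.1536  0.2   ] OFF [  4.84 -19.69 -46.73] ROT [-0.003 -0.053 -0.004]
```

View pics/w7.png

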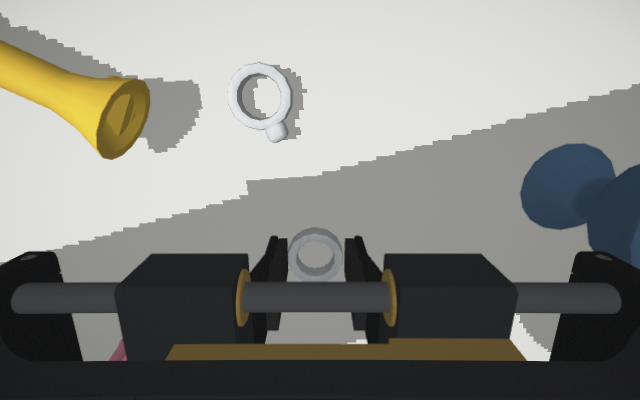

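Emit:
move_arm(offset=[[0,0,0],[0,0,0],[0,-3,0],[0,-8,0],[0,-8,0]], delta_rot=[[0,0,0],[0,0,0],[0,0,0],[0,0,0],[0,0,0]], claw=[0,0,0,0,0])

```text
clock: 7.5
position: [0.5732, 0.3182, 0.0909]
ee_rot: [-0.704, 0.023, -0.028, 0.709]
contact_force: [1.2, 0.8, -0.2]
grip_width: 0.0278
```

```bash
python3 - <<'E'
from go import *
to(O(.045,.025,.20),P[2])
snap('wrist','w8.png')
E
```

```text
pos [0.5732 0.3182 0.0909] tgt [ 0.5838 -0.1486  0.2   ] OFF [  4.49 -11.25 -46.39] ROT [-0.008 -0.053  0.008]
```

View pics/w8.png

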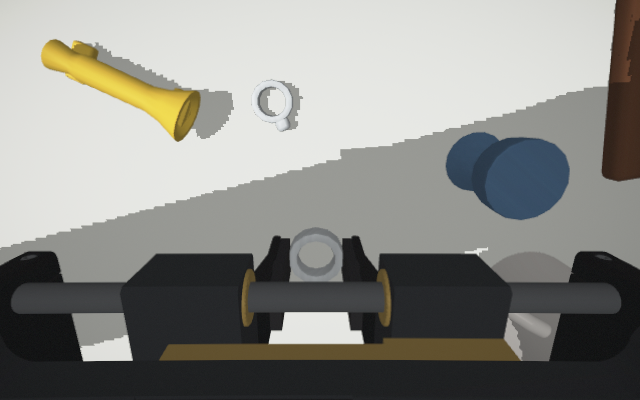

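Emit:
move_arm(offset=[[1,-5,-4],[2,-10,-10],[4.5,-11,-46],[4.5,-11,-46],[4.5,-11,-46],[4.5,-11,-46],[4.5,-11,-46],[4.5,-11,-46]], delta_rot=[[0,-0.05,0],[0,-0.05,0],[0,-0.05,0],[0,-0.05,0],[0,-0.05,0],[0,-0.05,0],[0,-0.05,0],[0,-0.05,0]], claw=[0,0,0,0,0,0,0,0])

```text
clock: 8.35
position: [0.5809, -0.0506, 0.1852]
ee_rot: [-0.705, 0.007, -0.008, 0.709]
contact_force: [0.3, -0.2, -0.2]
grip_width: 0.0279
```

```bash
python3 - <<'E'
from go import *
to(O(.045,.025,.20),P[2])
E
```

```text
pos [ 0.5809 -0.0506  0.1852] tgt [ 0.5838 -0.1486  0.2   ] OFF [ 0.5  -1.55 -9.78] ROT [-0.007 -0.003  0.001]
```

Emit:
move_arm(offset=[[0.8,0,-5],[1.5,0,-9.8],[1.5,2,-9.8],[1.5,6,-9.8],[1.5,10,-9.8],[1.5,13.7,-9.8],[1.5,13.7,-9.8],[1.5,13.7,-9.8]], delta_rot=[[0,0,0],[0,0,0],[0,0,0],[0,0,0],[0,0,0],[0,0,0],[0,0,0],[0,0,0]], claw=[0,0,0,0,0,0,0,0])

```text
clock: 9.15
position: [0.5931, -0.1476, 0.0465]
ee_rot: [-0.704, 0.008, -0.007, 0.71]
contact_force: [0.2, 0.2, -0.4]
grip_width: 0.0276
```

Emit:
move_arm(offset=[[0,0,0],[0,0,0],[0,0,0],[0,-4,0],[0,-8,0],[0,-13,0],[0,-13,0]], delta_rot=[[0,0,0],[0,0,0],[0,0,0],[0,0,0],[0,0,0],[0,0,0],[0,0,0]], claw=[4.5,4.5,4.5,4.5,4.5,4.5,4.5])

```text
clock: 9.85
position: [0.5983, -0.1507, 0.1852]
ee_rot: [-0.707, 0.003, -0.013, 0.707]
contact_force: [1.2, -0.4, 0.1]
grip_width: 0.045
```

```bash
python3 - <<'E'
from go import *
to(O(.075,-.06,.20),P[2])
to([.5485,.32,.20],np.radians(17))
snap('scene','s7.png')
a=cv2.imread('pics/s7.png')
cv2.imwrite('pics/s7c.png',cv2.resize(a[90:350,200:500],None,fx=2.3,fy=2.3,interpolation=cv2.INTER_CUBIC))
E
```

```text
pos [ 0.5983 -0.1507  0.1852] tgt [ 0.6121 -0.2341  0.2   ] OFF [ 1.58 -1.47 -8.31] ROT [-0.001 -0.002  0.014]
pos [ 0.5983 -0.1507  0.1852] tgt [0.5485 0.32   0.2   ] OFF [-5.97 -1.52 46.95] ROT [ 0.001 -0.318  0.014]
```

View pics/s7c.png

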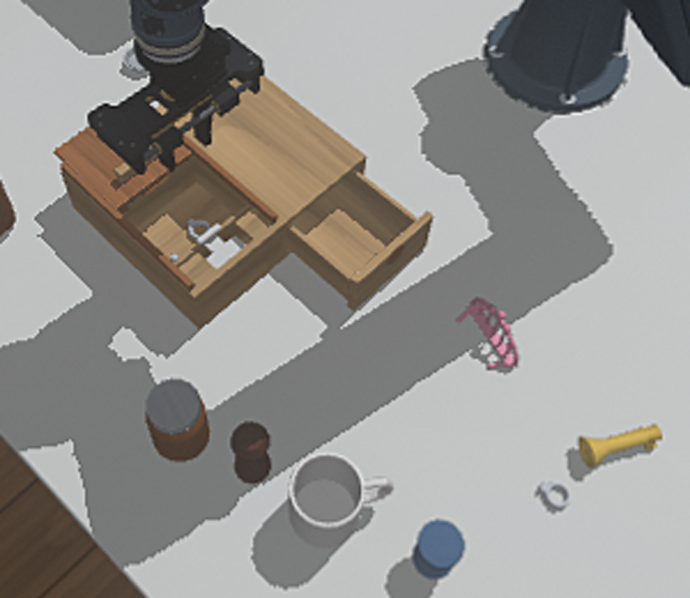

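```bash
python3 - <<'E'
from go import *
a=cv2.imread('pics/s7.png')
cv2.imwrite('pics/s7d.png',cv2.resize(a[150:230,240:330],None,fx=7,fy=7,interpolation=cv2.INTER_CUBIC))
d=ld('s7.png')
u,v=198/2.3+200,230/2.3+90
for z in (.013,.05): 
    w=px(d,u,v,z); print(z,w,(w-[P[0],P[1],0])@R.from_euler('z',P[2]).as_matrix())
E
```

```text
0.013 [ 0.59615715 -0.14842843  0.013     ] [0.05737732 0.02537575 0.013     ]
0.05 [ 0.6100122  -0.12902596  0.05      ] [0.07085928 0.04503929 0.05      ]
```

View pics/s7d.png

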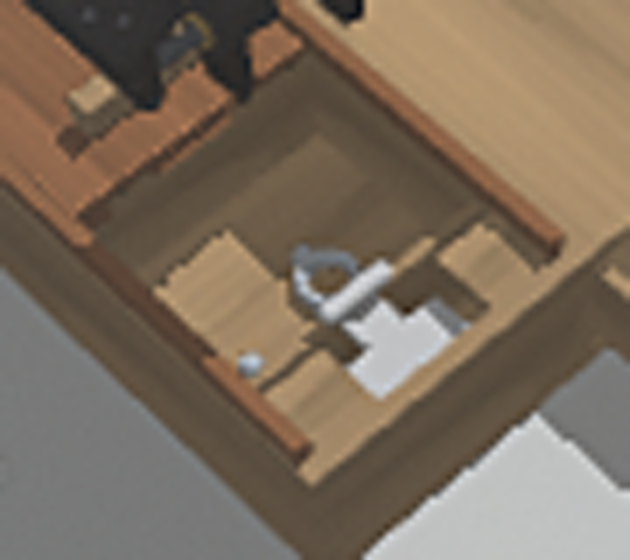

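Emit:
move_arm(offset=[[-1,-3,5],[-7.5,-2,54.5],[-7.5,-2,54.5],[-7.5,-2,54.5],[-7.5,-2,54.5],[-7.5,-2,54.5],[-7.5,-2,54.5],[-7.5,-2,54.5]], delta_rot=[[0,0,0],[0,-0.318,0],[0,-0.318,0],[0,-0.318,0],[0,-0.318,0],[0,-0.318,0],[0,-0.318,0],[0,-0.318,0]], claw=[5,5,5,5,5,5,5,5])

```text
clock: 10.7
position: [0.5486, 0.2413, 0.2031]
ee_rot: [-0.699, -0.107, 0.102, 0.7]
contact_force: [0.8, -1.0, -0.6]
grip_width: 0.0501
```

```bash
python3 - <<'E'
from go import *
to([.548,.400,.06],np.radians(17))
snap('wrist','w9.png')
E
```

```text
pos [0.5486 0.2413 0.2031] tgt [0.548 0.4   0.06 ] OFF [ 4.47 14.35 15.19] ROT [-0.001 -0.     0.007]
```

View pics/w9.png

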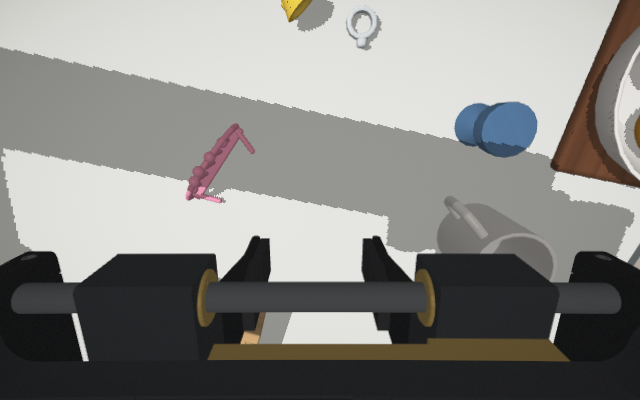

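Emit:
move_arm(offset=[[2,4,5],[3.5,8,10],[4.5,12,15],[4.5,14.4,15],[4.5,14.4,15],[4.5,14.4,15]], delta_rot=[[0,0,0],[0,0,0],[0,0,0],[0,0,0],[0,0,0],[0,0,0]], claw=[5,5,5,5,5,5])

```text
clock: 11.35
position: [0.5427, 0.4075, 0.056]
ee_rot: [-0.697, -0.107, 0.107, 0.701]
contact_force: [0.0, -0.0, -0.5]
grip_width: 0.05
```

```bash
python3 - <<'E'
from go import *
snap('wrist','w10.png')
to([.548,.400,.003],np.radians(17))
E
```

```text
pos [0.5444 0.4069 0.0582] tgt [0.548 0.4   0.003] OFF [ 0.12  5.52 -0.79] ROT [-0.006  0.006  0.004]
```

View pics/w10.png

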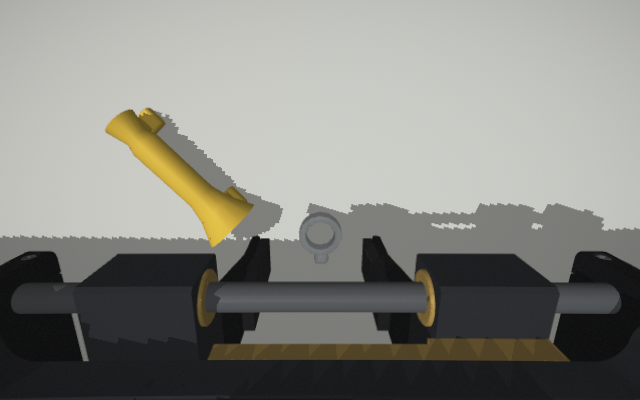

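```bash
python3 - <<'E'
from go import *
d=ld('w10.png'); r=px(d,320.5,234,.007); print(r,px(d,321,257,.006)); to([r[0],r[1]-.001,.004],np.radians(17))
E
```

```text
[0.54867006 0.4005746  0.007     ] [0.55450617 0.3835248  0.006     ]
pos [0.5444 0.4069 0.0582] tgt [0.5487 0.3996 0.004 ] OFF [ 0.17  5.42 -0.85] ROT [-0.006  0.006  0.004]
```

Emit:
move_arm(offset=[[0.15,1,-0.8],[0.15,3.5,-0.8],[0.15,5.4,-0.8],[0.15,5.4,-0.8],[0.15,5.4,-0.8],[0.15,5.4,-0.8],[0.15,5.4,-0.8],[0.15,5.4,-0.8]], delta_rot=[[0,0,0],[0,0,0],[0,0,0],[0,0,0],[0,0,0],[0,0,0],[0,0,0],[0,0,0]], claw=[4.3,4.3,4.3,4.3,0,0,0,0])

```text
clock: 12.2
position: [0.5497, 0.4001, 0.0059]
ee_rot: [-0.697, -0.109, 0.105, 0.701]
contact_force: [1.0, -2.0, 5.5]
grip_width: 0.0278
```

Emit:
move_arm(offset=[[0,0,0],[0,0,0],[0,-3,0],[0,-8,0],[0,-13,0],[0,-15,0]], delta_rot=[[0,0,0],[0,0,0],[0,0,0],[0,0,0],[0,0,0],[0,0,0]], claw=[0,0,0,0,0,0])

```text
clock: 12.8
position: [0.5512, 0.4007, 0.1614]
ee_rot: [-0.696, -0.112, 0.102, 0.702]
contact_force: [0.1, -0.6, -0.1]
grip_width: 0.0279
```

```bash
python3 - <<'E'
from go import *
to(O(.095,.02,.19),P[2])
snap('wrist','w11.png')
E
```

```text
pos [0.5512 0.4007 0.1614] tgt [ 0.6337 -0.1545  0.19  ] OFF [ -8.68  -3.4  -55.42] ROT [-0.01   0.323  0.015]
```

View pics/w11.png

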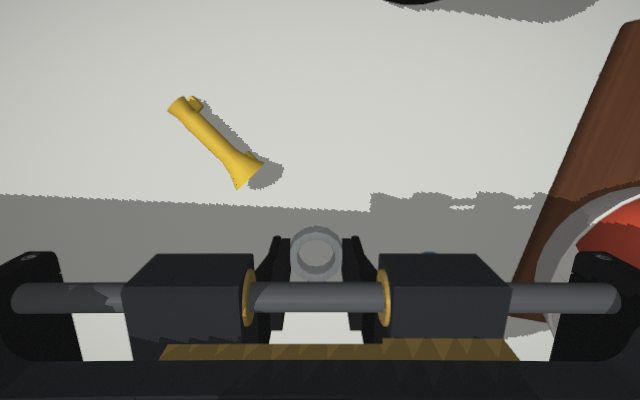

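Emit:
move_arm(offset=[[0,-3,0],[-8.7,-3.4,-55.4],[-8.7,-3.4,-55.4],[-8.7,-3.4,-55.4],[-8.7,-3.4,-55.4],[-8.7,-3.4,-55.4],[-8.7,-3.4,-55.4],[-8.7,-3.4,-55.4]], delta_rot=[[0,0,0],[0,0.323,0],[0,0.323,0],[0,0.323,0],[0,0.323,0],[0,0.323,0],[0,0.323,0],[0,0.323,0]], claw=[0,0,0,0,0,0,0,0])

```text
clock: 13.65
position: [0.6025, 0.053, 0.1913]
ee_rot: [-0.702, 0.002, -0.012, 0.712]
contact_force: [0.9, -0.9, 0.1]
grip_width: 0.0275
```

```bash
python3 - <<'E'
from go import *
to(O(.095,.02,.19),P[2])
to(O(.095,.02,.05),P[2])
E
```

```text
pos [0.6025 0.053  0.1913] tgt [ 0.6337 -0.1545  0.19  ] OFF [  3.51  -0.11 -20.69] ROT [-0.014  0.     0.014]
pos [0.6025 0.053  0.1913] tgt [ 0.6337 -0.1545  0.05  ] OFF [  3.31  13.89 -20.88] ROT [-0.014  0.     0.014]
```

Emit:
move_arm(offset=[[3.4,0,-20.8],[3.4,0,-20.8],[3.4,0,-20.8],[3.4,0,-20.8],[3.4,0,-20.8],[3.3,4,-20.9],[3.3,9,-20.9],[3.3,12,-20.9]], delta_rot=[[0,0,0],[0,0,0],[0,0,0],[0,0,0],[0,0,0],[0,0,0],[0,0,0],[0,0,0]], claw=[0,0,0,0,0,0,0,0])

```text
clock: 14.45
position: [0.6307, -0.1535, 0.0648]
ee_rot: [-0.701, 0.004, -0.01, 0.713]
contact_force: [0.4, -0.6, -1.9]
grip_width: 0.0277
```

```bash
python3 - <<'E'
from go import *
to(O(.095,.02,.046),P[2])
E
```

```text
pos [ 0.6307 -0.1535  0.0648] tgt [ 0.6337 -0.1545  0.046 ] OFF [ 0.28  1.88 -0.13] ROT [-0.017 -0.     0.008]
```

Emit:
move_arm(offset=[[0.3,1.7,0],[0.3,1.7,0],[0.3,1.7,0],[0.3,1.7,0],[0.3,1.7,0],[0.3,-4,0],[0.3,-9,0],[0.3,-14,0]], delta_rot=[[0,0,0],[0,0,0],[0,0,0],[0,0,0],[0,0,0],[0,0,0],[0,0,0],[0,0,0]], claw=[0,0,4.5,4.5,4.5,4.5,4.5,4.5])

```text
clock: 15.25
position: [0.6326, -0.1558, 0.2004]
ee_rot: [-0.701, 0.003, -0.01, 0.713]
contact_force: [1.0, -0.1, -0.3]
grip_width: 0.0447
```

```bash
python3 - <<'E'
from go import *
to([.4515,.32,.20],np.radians(61))
snap('scene','s8.png')
a=cv2.imread('pics/s8.png')
cv2.imwrite('pics/s8c.png',cv2.resize(a[100:310,220:500],None,fx=2.8,fy=2.8,interpolation=cv2.INTER_CUBIC))
E
```

```text
pos [ 0.6326 -0.1558  0.2004] tgt [0.4515 0.32   0.2   ] OFF [-19.02   0.63  47.21] ROT [-0.01  -1.084  0.017]
```

View pics/s8c.png

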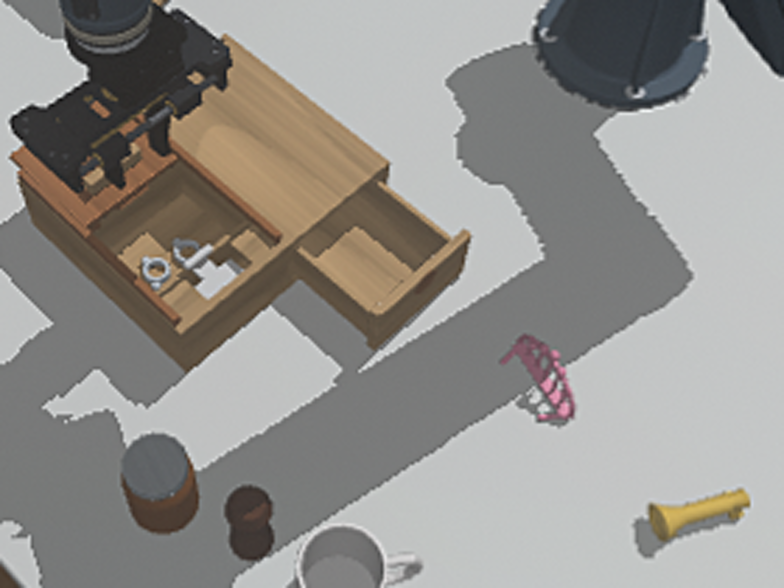

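Emit:
move_arm(offset=[[-2,-2,5],[-19,-2,53],[-19,-2,53],[-19,-2,53],[-19,-2,53],[-19,-2,53],[-19,-2,53],[-19,-2,53]], delta_rot=[[0,-0.1,0],[0,-1.08,0],[0,-1.08,0],[0,-1.08,0],[0,-1.08,0],[0,-1.08,0],[0,-1.08,0],[0,-1.08,0]], claw=[4.5,4.5,4.5,4.5,4.5,4.5,4.5,4.5])

```text
clock: 16.1
position: [0.5095, 0.2182, 0.2305]
ee_rot: [0.611, 0.37, -0.349, -0.607]
contact_force: [1.0, 0.2, 0.3]
grip_width: 0.0448
```

```bash
python3 - <<'E'
from go import *
to([.4515,.416,.12],np.radians(61))
snap('top','t6.png');snap('wrist','w12.png')
E
```

```text
pos [0.5095 0.2182 0.2305] tgt [0.4515 0.416  0.12  ] OFF [14.25 11.07 14.88] ROT [0.021 0.001 0.022]
```

View pics/t6.png

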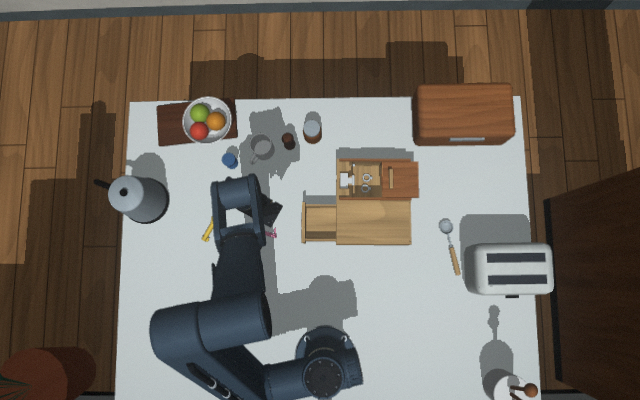

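View pics/w12.png

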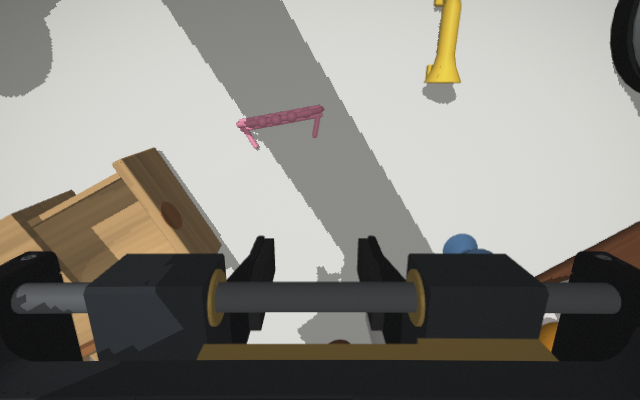

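Emit:
move_arm(offset=[[14.2,5,14.9],[14.2,5,14.9],[14.2,8,14.9],[14.2,11,14.9],[14.2,11,14.9],[14.2,11,14.9],[14.2,11,14.9]], delta_rot=[[0.02,0,0.02],[0.02,0,0.02],[0.02,0,0.02],[0.02,0,0.02],[0.02,0,0.02],[0.02,0,0.02],[0.02,0,0.02]], claw=[4.5,4.5,4.5,4.5,4.5,4.5,4.5])

```text
clock: 16.9
position: [0.4479, 0.419, 0.1209]
ee_rot: [-0.607, -0.361, 0.36, 0.609]
contact_force: [0.9, -0.7, 0.1]
grip_width: 0.0448
```

```bash
python3 - <<'E'
from go import *
snap('wrist','w13.png')
to([.4515,.416,.005],np.radians(61))
E
```

```text
pos [0.4489 0.4187 0.122 ] tgt [0.4515 0.416  0.005 ] OFF [-0.16 11.7  -0.37] ROT [-0.001  0.004  0.004]
```

View pics/w13.png

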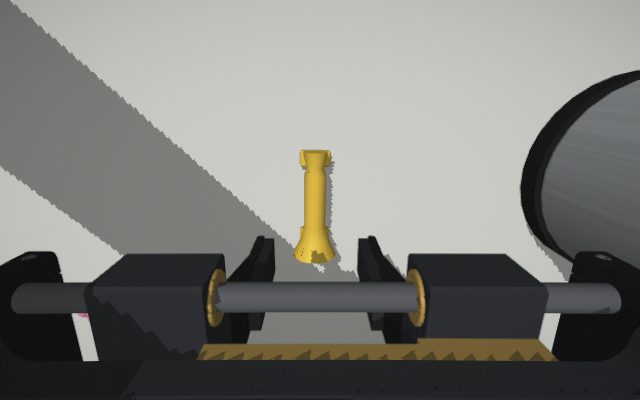

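```bash
python3 - <<'E'
from go import *
d=ld('w13.png'); a=px(d,315,255,.019);b=px(d,315,151,.019); print(a,b,(a+b)/2,np.degrees(np.arctan2(*(a-b)[1::-1])),np.linalg.norm(a-b))
E
```

```text
[0.49269419 0.39418006 0.019     ] [0.41205391 0.43826029 0.019     ] [0.45237405 0.41622017 0.019     ] -28.662246056353155 0.09190168688494876
```

Emit:
move_arm(offset=[[-0.1,4,-0.4],[-0.1,8,-0.4],[-0.1,11.6,-0.4],[-0.1,11.6,-0.4],[-0.1,11.6,-0.4],[-0.1,11.6,-0.4],[-0.1,11.6,-0.4],[-0.1,11.6,-0.4]], delta_rot=[[0,0,0],[0,0,0],[0,0,0],[0,0,0],[0,0,0],[0,0,0],[0,0,0],[0,0,0]], claw=[4.5,4.5,4.5,4.5,0,0,0,0])

```text
clock: 17.75
position: [0.4532, 0.417, 0.008]
ee_rot: [-0.607, -0.363, 0.358, 0.61]
contact_force: [0.3, -0.8, 0.7]
grip_width: 0.021
```

Emit:
move_arm(offset=[[0,0,0],[0,0,0],[0,-3,0],[0,-8,0],[0,-13,0],[0,-17,0],[0,-17,0]], delta_rot=[[0,0,0],[0,0,0],[0,0,0],[0,0,0],[0,0,0],[0,0,0],[0,0,0]], claw=[0,0,0,0,0,0,0])

```text
clock: 18.45
position: [0.456, 0.4186, 0.1849]
ee_rot: [-0.607, -0.368, 0.353, 0.61]
contact_force: [0.6, -0.4, -0.5]
grip_width: 0.0169
```

```bash
python3 - <<'E'
from go import *
to(O(-.075,.184,.18),P[2])
to(O(-.075,.184,.18),P[2]+np.pi/2)
print(robot.get_obs()['qpos'])
snap('wrist','w14.png')
E
```

```text
pos [0.456  0.4186 0.1849] tgt [0.4668 0.0127 0.18  ] OFF [-35.08  -0.04 -20.46] ROT [-0.004  1.088  0.022]
pos [0.456  0.4186 0.1849] tgt [0.4668 0.0127 0.18  ] OFF [-35.08  -0.04 -20.46] ROT [ 0.012 -0.482  0.017]
[ 0.560951    0.55424604  1.50266151  0.00321556  1.0639057  -0.50989354]
```

View pics/w14.png

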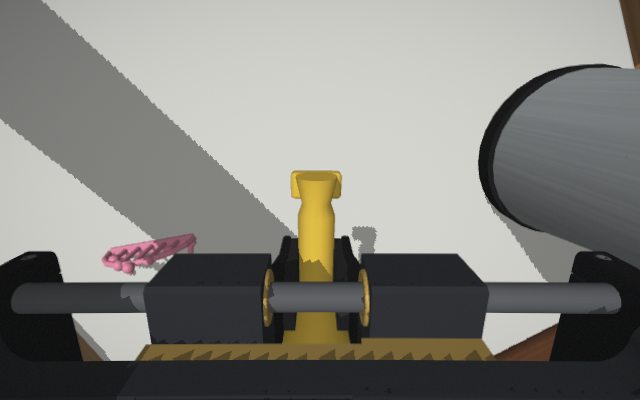

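Emit:
move_arm(offset=[[-5,-1,-3],[-35,-0.5,-20.5],[-35,-0.5,-20.5],[-35,-0.5,-20.5],[-35,-0.5,-20.5],[-35,-0.5,-20.5],[-35,-0.5,-20.5],[-35,-0.5,-20.5]], delta_rot=[[0,-0.1,0],[0,-0.48,0],[0,-0.48,0],[0,-0.48,0],[0,-0.48,0],[0,-0.48,0],[0,-0.48,0],[0,-0.48,0]], claw=[0,0,0,0,0,0,0,0])

```text
clock: 19.3
position: [0.4638, 0.023, 0.1815]
ee_rot: [-0.504, -0.499, 0.49, 0.506]
contact_force: [1.2, -0.1, -1.1]
grip_width: 0.0172
```

```bash
python3 - <<'E'
from go import *
to(O(-.075,.182,.13),P[2]+np.pi/2)
print(robot.get_obs()['grip_width'])
snap('wrist','w15.png')
E
```

```text
pos [0.4638 0.023  0.1815] tgt [0.4668 0.0107 0.13  ] OFF [-1.28  5.14 -0.29] ROT [ 0.007 -0.002  0.011]
0.0171522117949227
```

View pics/w15.png

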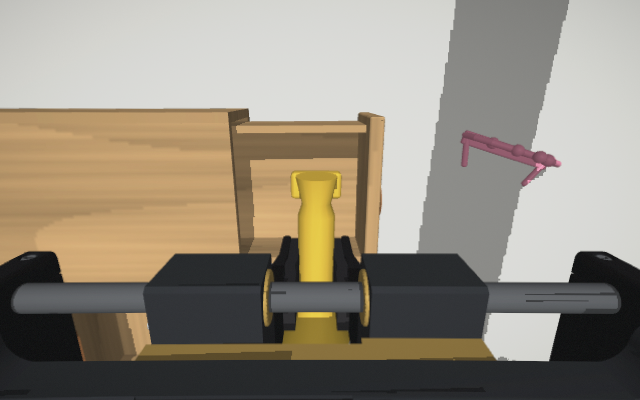

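Emit:
move_arm(offset=[[-1.3,2,-0.3],[-1.3,5,-0.3],[-1.3,9,-0.3],[-1.3,12,-0.3],[-1.3,14.8,-0.3],[-1.3,14.8,-0.3],[-1.3,14.8,-0.3]], delta_rot=[[0,0,0.01],[0,0,0.01],[0,0,0.01],[0,0,0.01],[0,0,0.01],[0,0,0.01],[0,0,0.01]], claw=[0,0,0,0,0,0,0])

```text
clock: 20.05
position: [0.4682, 0.0036, 0.0326]
ee_rot: [0.509, 0.494, -0.493, -0.504]
contact_force: [-1.1, -0.4, -0.3]
grip_width: 0.0172
```

```bash
python3 - <<'E'
from go import *
to(O(-.075,.182,.026),P[2]+np.pi/2)
print(robot.get_obs()['grip_width'],robot.get_obs()['contact_force'])
snap('scene','s9.png')
a=cv2.imread('pics/s9.png')
cv2.imwrite('pics/s9c.png',cv2.resize(a[100:260,220:420],None,fx=3.5,fy=3.5,interpolation=cv2.INTER_CUBIC))
E
```

```text
pos [0.4682 0.0036 0.0326] tgt [0.4668 0.0107 0.026 ] OFF [0.71 0.66 0.17] ROT [ 0.006 -0.007 -0.004]
0.01723625475096462 [-1.08208298 -0.44776743 -0.30172579]
```

View pics/s9c.png

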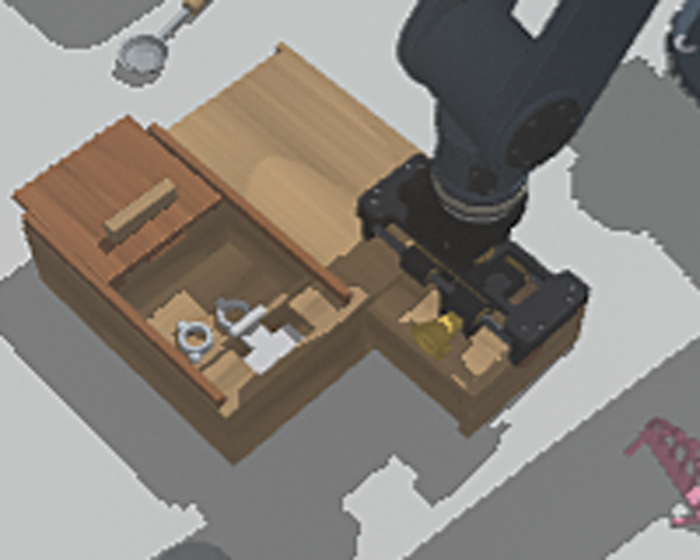

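Emit:
move_arm(offset=[[0.3,0.6,0],[0.3,0.6,0],[0.3,0.6,0],[0.3,0.6,0],[0.3,-3,0],[0.3,-8,0],[0.3,-13,0],[0.3,-15,0]], delta_rot=[[0,0,0],[0,0,0],[0,0,0],[0,0,0],[0,0,0],[0,0,0],[0,0,0],[0,0,0]], claw=[0,3.2,3.2,3.2,3.2,3.2,3.2,3.2])

```text
clock: 20.9
position: [0.4701, 0.0067, 0.1881]
ee_rot: [0.512, 0.496, -0.491, -0.501]
contact_force: [0.3, -0.5, 0.3]
grip_width: 0.0326
```

```bash
python3 - <<'E'
from go import *
for y,z in [(.30,.18),(.30,.045),(.10,.20)]: to(O(-.075,y,z),P[2]+np.pi/2)
to(O(-.075,.30,.18),P[2])
snap('wrist','w16.png');snap('scene','s10.png')
a=cv2.imread('pics/s10.png')
cv2.imwrite('pics/s10c.png',cv2.resize(a[100:260,220:420],None,fx=3.5,fy=3.5,interpolation=cv2.INTER_CUBIC))
E
```

```text
pos [0.4701 0.0067 0.1881] tgt [0.469  0.1287 0.18  ] OFF [12.2   0.73  0.43] ROT [ 0.016 -0.007 -0.006]
pos [0.4701 0.0067 0.1881] tgt [0.469  0.1287 0.045 ] OFF [12.28 14.23  0.65] ROT [ 0.016 -0.007 -0.006]
pos [0.4701 0.0067 0.1881] tgt [ 0.4652 -0.0713  0.2   ] OFF [-7.82 -1.15  0.27] ROT [ 0.016 -0.007 -0.006]
pos [0.4701 0.0067 0.1881] tgt [0.469  0.1287 0.18  ] OFF [12.2   0.73  0.43] ROT [0.018 1.564 0.008]
```

View pics/s10c.png

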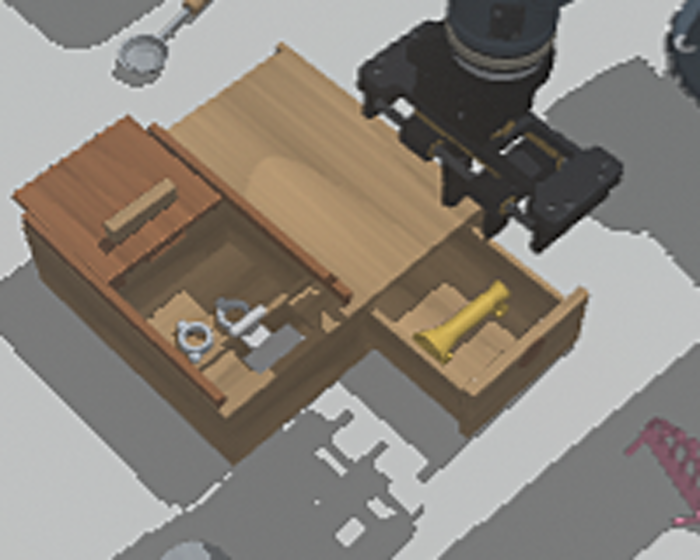

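View pics/w16.png

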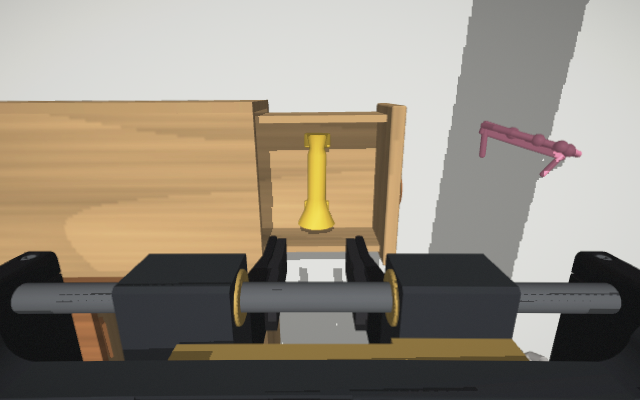

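Emit:
move_arm(offset=[[2,-2,0],[7,0,0.4],[12.2,0.7,0.4],[12.2,0.7,0.4],[12.2,0.7,0.4],[12.2,0.7,0.4],[12.2,0.7,0.4],[12.2,0.7,0.4]], delta_rot=[[0,0.1,0],[0,1.56,0],[0,1.56,0],[0,1.56,0],[0,1.56,0],[0,1.56,0],[0,1.56,0],[0,1.56,0]], claw=[0,0,0,0,0,0,0,0])

```text
clock: 21.8
position: [0.4685, 0.1287, 0.1781]
ee_rot: [0.694, 0.155, -0.147, -0.687]
contact_force: [-0.3, -0.6, -0.4]
grip_width: 0.0006
```

```bash
python3 - <<'E'
from go import *
for y,z in [(.285,.18),(.285,.045)]: to(O(-.075,y,z),P[2])
E
```

```text
pos [0.4685 0.1287 0.1781] tgt [0.4688 0.1137 0.18  ] OFF [-0.6  -0.18 -1.38] ROT [0.01  0.45  0.013]
pos [0.4685 0.1287 0.1781] tgt [0.4688 0.1137 0.045 ] OFF [-0.74 13.32 -1.22] ROT [0.01  0.45  0.013]
```

Emit:
move_arm(offset=[[-0.6,0,-0.5],[-0.6,0,-0.5],[-0.6,0,-0.5],[-0.7,3,-1],[-0.7,7,-1.2],[-0.7,11,-1.2],[-0.7,13.3,-1.2],[-0.7,13.3,-1.2]], delta_rot=[[0,0.45,0],[0,0.45,0],[0,0.45,0],[0,0.45,0],[0,0.45,0],[0,0.45,0],[0,0.45,0],[0,0.45,0]], claw=[0,0,0,0,0,0,0,0])

```text
clock: 22.6
position: [0.4657, 0.1137, 0.0417]
ee_rot: [0.709, -0.005, 0.009, -0.705]
contact_force: [-0.3, 0.2, -0.0]
grip_width: 0.0006
```

```bash
python3 - <<'E'
from go import *
for y in (.285,.14): to(O(-.075,y,.045),P[2])
E
```

```text
pos [0.4657 0.1137 0.0417] tgt [0.4688 0.1137 0.045 ] OFF [ 0.31 -0.33 -0.  ] ROT [ 0.007 -0.001  0.005]
pos [0.4657 0.1137 0.0417] tgt [ 0.466  -0.0313  0.045 ] OFF [  0.32  -0.23 -14.5 ] ROT [ 0.007 -0.001  0.005]
```

Emit:
move_arm(offset=[[0.2,0,-2],[0.3,0,-3.5],[0.3,0,-5],[0.3,0,-6.5],[0.3,0,-8],[0.3,0,-9.5],[0.3,0,-11],[0.3,0,-12]], delta_rot=[[0,0,0],[0,0,0],[0,0,0],[0,0,0],[0,0,0],[0,0,0],[0,0,0],[0,0,0]], claw=[0,0,0,0,0,0,0,0])

```text
clock: 23.4
position: [0.4661, -0.0068, 0.0431]
ee_rot: [0.709, -0.005, 0.009, -0.705]
contact_force: [-0.0, 2.5, -0.8]
grip_width: 0.0006
```

```bash
python3 - <<'E'
from go import *
for y in (.14,.135): to(O(-.075,y,.045),P[2])
E
```

```text
pos [ 0.4661 -0.0068  0.0431] tgt [ 0.466  -0.0313  0.045 ] OFF [ 0.04 -0.17 -2.45] ROT [ 0.007 -0.001  0.005]
pos [ 0.4661 -0.0068  0.0431] tgt [ 0.4659 -0.0363  0.045 ] OFF [ 0.04 -0.17 -2.95] ROT [ 0.007 -0.001  0.005]
```

Emit:
move_arm(offset=[[0,0,-1],[0,0,-1.8],[0,0,-2.3],[0,0,-2.7],[0,0,-2.8],[0,0,-2.8]], delta_rot=[[0,0,0],[0,0,0],[0,0,0],[0,0,0],[0,0,0],[0,0,0]], claw=[0,0,0,0,0,0])

```text
clock: 24.0
position: [0.4653, -0.0203, 0.0438]
ee_rot: [-0.703, 0.009, -0.013, 0.711]
contact_force: [19.8, 77.6, 2.9]
grip_width: 0.0005
```

```bash
python3 - <<'E'
from go import *
for y in (.14,.135): to(O(-.075,y,.045),P[2])
snap('scene','s11.png')
a=cv2.imread('pics/s11.png')
cv2.imwrite('pics/s11c.png',cv2.resize(a[100:260,220:420],None,fx=3.5,fy=3.5,interpolation=cv2.INTER_CUBIC))
E
```

```text
pos [ 0.4653 -0.0203  0.0438] tgt [ 0.466  -0.0313  0.045 ] OFF [ 0.1  -0.14 -1.1 ] ROT [-0.012 -0.012  0.005]
pos [ 0.4653 -0.0203  0.0438] tgt [ 0.4659 -0.0363  0.045 ] OFF [ 0.11 -0.14 -1.6 ] ROT [-0.012 -0.012  0.005]
```

View pics/s11c.png

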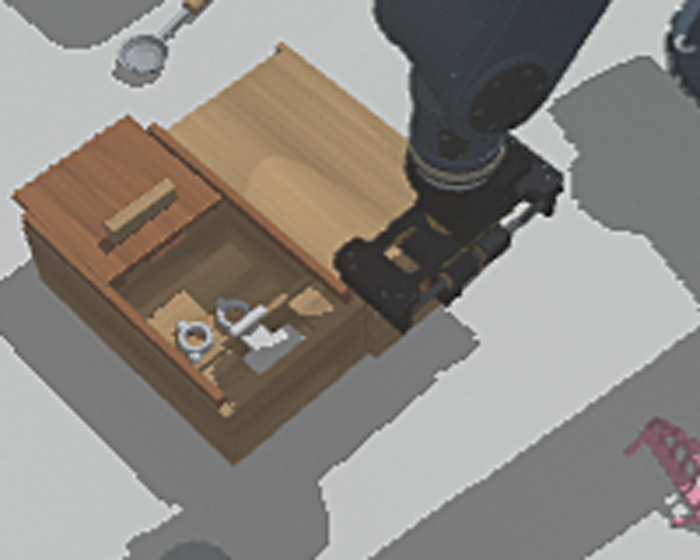

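Emit:
move_arm(offset=[[0,0,1],[0,0,3],[0,-5,3],[0,-10,3],[0,-15,1],[0,-15,1]], delta_rot=[[0,0,0],[0,0,0],[0,0,0],[0,0,0],[0,0,0],[0,0,0]], claw=[0,0,0,0,0,0])

```text
clock: 24.65
position: [0.4691, -0.0142, 0.1997]
ee_rot: [-0.704, 0.004, -0.018, 0.71]
contact_force: [0.2, -0.3, -0.2]
grip_width: 0.0005
```

```bash
python3 - <<'E'
from go import *
for y,z in [(-.09,.2),(-.09,.1)]: to(O(.075,y,z),P[2])
print(robot.get_obs()['contact_force'])
snap('scene','s12.png');snap('top','t7.png')
a=cv2.imread('pics/s12.png')
cv2.imwrite('pics/s12c.png',cv2.resize(a[100:260,220:420],None,fx=3.5,fy=3.5,interpolation=cv2.INTER_CUBIC))
a=cv2.imread('pics/t7.png')
cv2.imwrite('pics/t7c.png',cv2.resize(a[140:260,290:430],None,fx=5,fy=5,interpolation=cv2.INTER_CUBIC))
E
```

```text
pos [ 0.4691 -0.0142  0.1997] tgt [ 0.6116 -0.2641  0.2   ] OFF [ 15.01   0.06 -24.54] ROT [-0.007 -0.011  0.019]
pos [ 0.4691 -0.0142  0.1997] tgt [ 0.6116 -0.2641  0.1   ] OFF [ 14.82  10.06 -24.62] ROT [-0.007 -0.011  0.019]
[ 0.19184869 -0.34759275 -0.20343327]
```

View pics/s12c.png

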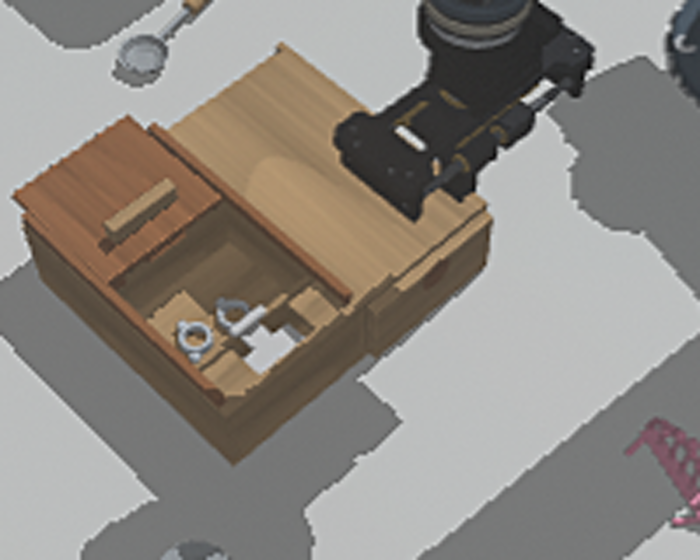

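View pics/t7c.png

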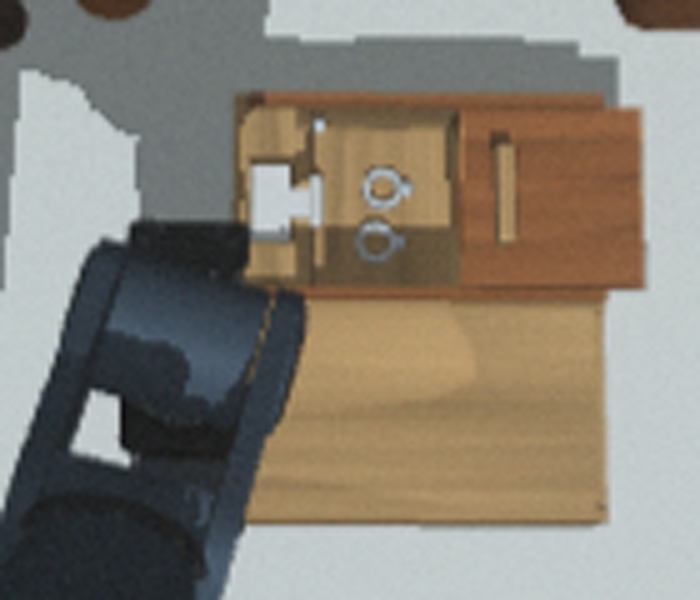

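```bash
python3 - <<'E'
from go import *
d=ld('t7.png')
def o(w): return (w-[P[0],P[1],0])@R.from_euler('z',P[2]).as_matrix()
for x in (495,507,518): print(o(px(d,(x+.5)/5-.5+290,(192.5)/5-.5+140,.113)))
print('door end',o(px(d,(645.5)/5-.5+290,(192.5)/5-.5+140,.093)))
print('open push TCP',o(np.array([.6143,-.2143,.1])))
E
```

```text
[ 0.07622404 -0.05134014  0.113     ]
[ 0.07629175 -0.05962013  0.113     ]
[ 0.07635393 -0.06721006  0.113     ]
door end [ 0.08087213 -0.15826854  0.093     ]
open push TCP [ 0.07677491 -0.04013731  0.1       ]
```

Emit:
move_arm(offset=[[15,0,-24.5],[15,0,-24.5],[15,0,-24.5],[15,0,-24.5],[15,0,-24.5],[15,0,-24.5],[15,0,-24.5],[15,2,-24.5]], delta_rot=[[0,0,0],[0,0,0.02],[0,0,0.02],[0,0,0.02],[0,0,0.02],[0,0,0.02],[0,0,0.02],[0,0,0.02]], claw=[0,0,0,0,0,0,0,0])

```text
clock: 25.55
position: [0.609, -0.2634, 0.1741]
ee_rot: [-0.703, 0.015, -0.009, 0.711]
contact_force: [0.3, 0.7, -0.3]
grip_width: 0.0001
```

```bash
python3 - <<'E'
from go import *
for y,z in [(-.09,.1)]: to(O(.075,y,z),P[2])
snap('scene','s13.png')
a=cv2.imread('pics/s13.png')
cv2.imwrite('pics/s13c.png',cv2.resize(a[100:260,220:420],None,fx=3.5,fy=3.5,interpolation=cv2.INTER_CUBIC))
E
```

```text
pos [ 0.609  -0.2634  0.1741] tgt [ 0.6116 -0.2641  0.1   ] OFF [ 0.33  7.41 -0.14] ROT [-0.01  -0.014 -0.009]
```

View pics/s13c.png

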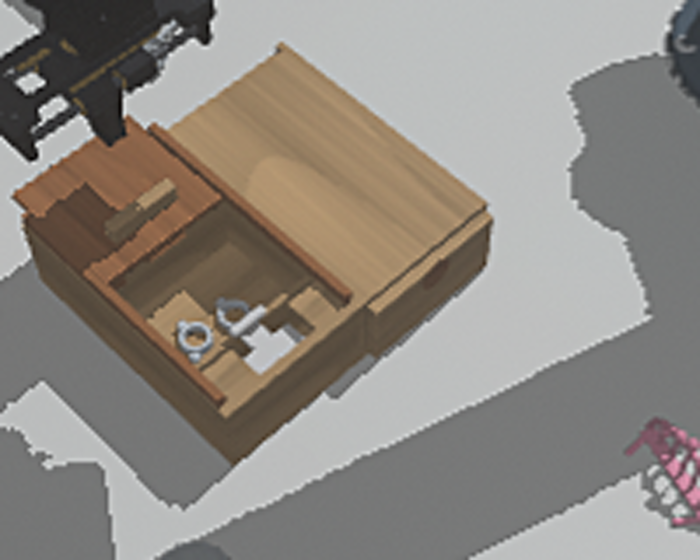

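Emit:
move_arm(offset=[[0.3,3,-0.1],[0.3,5.5,-0.1],[0.3,7.3,-0.1],[0.3,7.3,-0.1]], delta_rot=[[-0.01,-0.014,0],[-0.01,-0.014,0],[-0.01,-0.014,0],[-0.01,-0.014,0]], claw=[0,0,0,0])

```text
clock: 26.0
position: [0.6057, -0.2586, 0.0945]
ee_rot: [-0.704, 0.014, 0.002, 0.71]
contact_force: [0.5, -0.3, 0.1]
grip_width: 0.0006
```

```bash
python3 - <<'E'
from go import *
print(robot.get_obs()['contact_force'])
for y,z in [(0,.1),(.039,.1)]: to(O(.075,y,z),P[2])
E
```

```text
[ 0.46379313 -0.34060831  0.11488563]
pos [ 0.6057 -0.2586  0.0945] tgt [ 0.6133 -0.1741  0.1   ] OFF [ 0.6  -0.49  8.46] ROT [-0.008  0.002 -0.022]
pos [ 0.6057 -0.2586  0.0945] tgt [ 0.614  -0.1351  0.1   ] OFF [ 0.61 -0.46 12.36] ROT [-0.008  0.002 -0.022]
```

Push to about 25 mm short of shut first.

Emit:
move_arm(offset=[[0.3,-0.4,1],[0.6,-0.4,2.5],[0.6,-0.4,4],[0.6,-0.4,5.5],[0.6,-0.4,7],[0.6,-0.4,8.5],[0.6,-0.4,9.5],[0.6,-0.4,9.5]], delta_rot=[[0,0,0],[0,0,-0.02],[0,0,-0.02],[0,0,-0.02],[0,0,-0.02],[0,0,-0.02],[0,0,-0.02],[0,0,-0.02]], claw=[0,0,0,0,0,0,0,0])

```text
clock: 26.8
position: [0.6133, -0.1613, 0.0992]
ee_rot: [-0.704, 0.006, -0.005, 0.71]
contact_force: [-0.3, -0.0, -0.3]
grip_width: 0.0007
```

```bash
python3 - <<'E'
from go import *
print(robot.get_obs()['contact_force'])
for y,z in [(.039,.1)]: to(O(.075,y,z),P[2])
E
```

```text
[-0.34102643 -0.04902705 -0.28245695]
pos [ 0.6133 -0.1613  0.0992] tgt [ 0.614  -0.1351  0.1   ] OFF [ 0.03 -0.05  2.62] ROT [-0.01   0.004 -0.002]
```

Emit:
move_arm(offset=[[0,0,0.8],[0,0,1.5],[0,0,2],[0,0,2.4],[0,0,2.4]], delta_rot=[[0,0,0],[0,0,0],[0,0,0],[0,0,0],[0,0,0]], claw=[0,0,0,0,0])

```text
clock: 27.3
position: [0.6144, -0.149, 0.0999]
ee_rot: [0.711, -0.004, 0.004, -0.703]
contact_force: [-5.5, -28.8, -6.0]
grip_width: 0.0004
```

```bash
python3 - <<'E'
from go import *
print(robot.get_obs()['contact_force'])
for y,z in [(.039,.1)]: to(O(.075,y,z),P[2])
snap('scene','s14.png');snap('wrist','w17.png')
E
```

```text
[ -5.46156995 -28.83646348  -6.01802231]
pos [ 0.6144 -0.149   0.0999] tgt [ 0.614  -0.1351  0.1   ] OFF [-0.05 -0.03  1.39] ROT [0.01  0.008 0.   ]
```

View pics/w17.png

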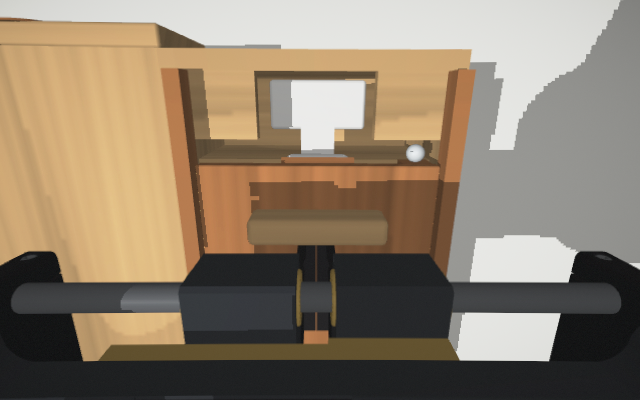

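```bash
python3 - <<'E'
from go import *
def o(w): return ((w-[P[0],P[1],0])@R.from_euler('z',P[2]).as_matrix()).round(4)
d=ld('w17.png')
print('edge',o(px(d,320,163,.093)),'rib top front',o(px(d,318,209,.113)),'back',o(px(d,318,245,.10)),'gap edges',o(px(d,318,80,.066)),o(px(d,318,127,.066)),'tcp',o(robot.get_obs()['position']))
d=ld('top0.png'); print('edge shut',o(px(d,(338.5)/5.7-.5+290,(192.5)/5-.5+140,.093)))
a=cv2.imread('pics/s14.png')
cv2.imwrite('pics/s14c.png',cv2.resize(a[150:230,240:330],None,fx=7,fy=7,interpolation=cv2.INTER_CUBIC))
a=cv2.imread('pics/w17.png')
cv2.imwrite('pics/w17c.png',cv2.resize(a[50:260,160:480],None,fx=2.5,fy=2.5,interpolation=cv2.INTER_CUBIC))
E
```

```text
edge [0.0777 0.0741 0.093 ] rib top front [0.0768 0.056  0.113 ] back [0.0771 0.031  0.1   ] gap edges [0.0765 0.1154 0.066 ] [0.0767 0.0899 0.066 ] tcp [0.0756 0.0251 0.0998]
edge shut [0.0789 0.0852 0.093 ]
```

View pics/s14c.png

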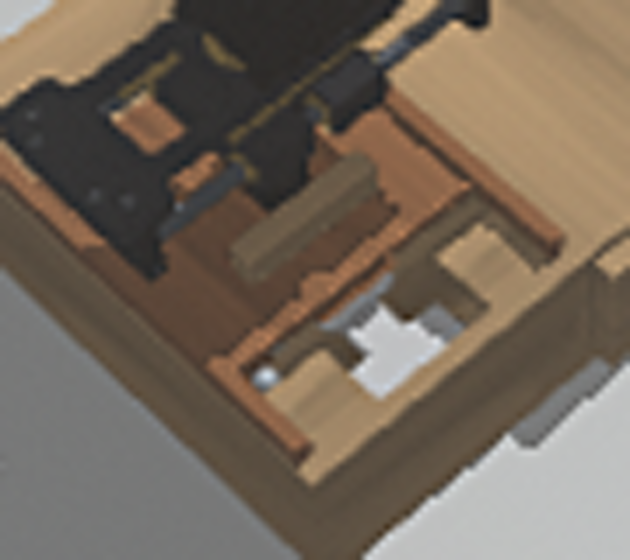

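View pics/w17c.png

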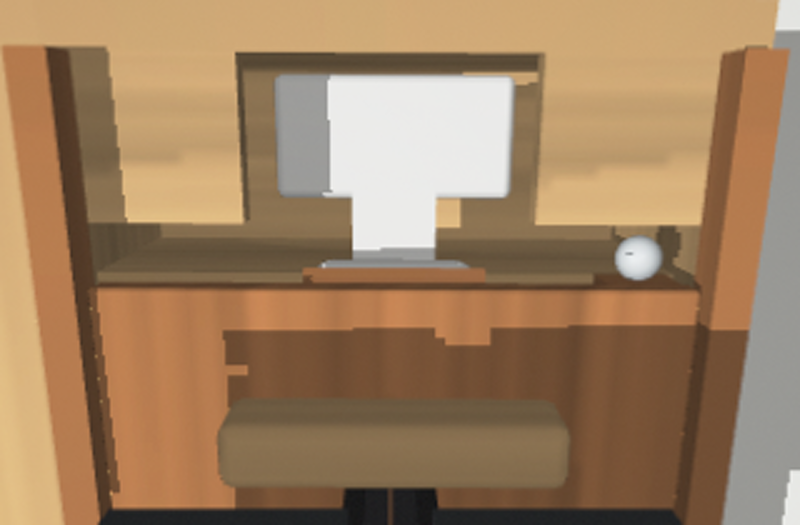

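Emit:
move_arm(offset=[[0,0,1.1],[0,0,1.3],[0,0,1.3],[0,0,1.3]], delta_rot=[[0,0,0],[0,0,0],[0,0,0],[0,0,0]], claw=[0,0,0,0])

```text
clock: 27.8
position: [0.6144, -0.149, 0.1001]
ee_rot: [0.718, -0.003, 0.003, -0.696]
contact_force: [-6.2, -30.5, -5.7]
grip_width: 0.0003
```

```bash
python3 - <<'E'
from go import *
print(robot.get_obs()['contact_force'],robot.get_obs()['ft_torque'])
for y,z in [(.039,.1)]: to(O(.075,y,z),P[2])
snap('wrist','w18.png')
E
```

```text
[ -6.15119213 -30.45669427  -5.71685296] [-5.33646406  1.02592088 -0.01629168]
pos [ 0.6144 -0.149   0.1001] tgt [ 0.614  -0.1351  0.1   ] OFF [-0.05 -0.04  1.38] ROT [0.03  0.01  0.001]
```

View pics/w18.png

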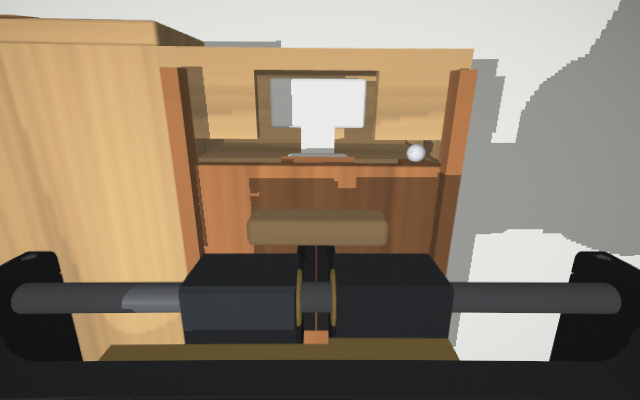

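```bash
python3 - <<'E'
from go import *
def o(w): return ((w-[P[0],P[1],0])@R.from_euler('z',P[2]).as_matrix()).round(4)
for f in ('w17.png','w18.png','w3.png','w4.png'):
    d=ld(f); print(f,d['position'],proj(d,[O(x,y,z) for x,y,z in [(.047,.117,.066),(.103,.117,.066),(.103,.089,.066),(.047,.089,.066)]]).round(1).tolist(), proj(d,[O(x,y,z) for x,y,z in [(.047,.117,.054),(.103,.117,.054),(.103,.089,.054),(.047,.089,.054)]]).round(1).tolist())
    print('  gap',proj(d,[O(.043,.12,.085),O(.107,.12,.085),O(.107,.086,.085)]).round(1).tolist())
E
```

```text
w17.png [ 0.61552129 -0.06678378  0.26028172] [[264.7, 76.4], [365.9, 77.2], [363.2, 128.9], [266.7, 128.1]] [[267.8, 77.5], [363.0, 78.3], [360.5, 127.0], [269.5, 126.2]]
  gap [[250.8, 67.7], [380.0, 68.8], [375.5, 138.2]]
w18.png [ 0.61529211 -0.06353977  0.25881486] [[264.6, 74.8], [366.8, 76.0], [363.7, 128.1], [266.6, 126.9]] [[267.6, 75.6], [363.7, 76.7], [361.0, 125.8], [269.3, 124.7]]
  gap [[250.5, 66.6], [381.1, 68.2], [376.1, 138.1]]
w3.png [ 0.61451308 -0.02530291  0.26094319] [[272.5, 157.1], [366.5, 157.3], [364.4, 202.2], [274.2, 202.0]] [[275.0, 154.0], [363.7, 154.2], [361.9, 196.8], [276.4, 196.6]]
  gap [[260.3, 157.2], [379.3, 157.5], [375.9, 217.1]]
w4.png [ 0.61614228 -0.13394374  0.26299366] [[256.7, -60.0], [368.3, -59.7], [365.5, 4.1], [259.5, 3.8]] [[260.6, -49.5], [364.9, -49.2], [362.4, 10.2], [263.0, 9.8]]
  gap [[239.8, -88.6], [384.3, -88.1], [379.4, 0.1]]
```

```bash
python3 - <<'E'
from go import *
def o(w): return ((w-[P[0],P[1],0])@R.from_euler('z',P[2]).as_matrix()).round(4)
for z in (.06,.07,.08,.09):
    print(z,'w3',o(px(ld('w3.png'),412,242,z)),'w4',o(px(ld('w4.png'),421.5,43,z)),'w17',o(px(ld('w17.png'),415.5,153,z)))
    print('   nose front w4',o(px(ld('w4.png'),315,51,z)),'w4 nose back',o(px(ld('w4.png'),315,31,z)),'lip w17',o(px(ld('w17.png'),318,157,z)))
a=cv2.imread('pics/w4.png'); cv2.imwrite('pics/w4c.png',cv2.resize(a[0:100,180:480],None,fx=2.6,fy=2.6,interpolation=cv2.INTER_CUBIC))
a=cv2.imread('pics/w3.png'); cv2.imwrite('pics/w3c.png',cv2.resize(a[130:260,180:480],None,fx=2.6,fy=2.6,interpolation=cv2.INTER_CUBIC))
E
```

```text
0.06 w3 [0.1366 0.0597 0.06  ] w4 [0.1361 0.0713 0.06  ] w17 [0.1365 0.0742 0.06  ]
   nose front w4 [0.0764 0.0672 0.06  ] w4 nose back [0.0763 0.0773 0.06  ] lip w17 [0.077  0.0713 0.06  ]
0.07 w3 [0.1335 0.0641 0.07  ] w4 [0.1332 0.0698 0.07  ] w17 [0.1335 0.0758 0.07  ]
   nose front w4 [0.0764 0.0658 0.07  ] w4 nose back [0.0764 0.0755 0.07  ] lip w17 [0.0769 0.0731 0.07  ]
0.08 w3 [0.1303 0.0686 0.08  ] w4 [0.1303 0.0682 0.08  ] w17 [0.1304 0.0775 0.08  ]
   nose front w4 [0.0764 0.0645 0.08  ] w4 nose back [0.0764 0.0737 0.08  ] lip w17 [0.0768 0.0749 0.08  ]
0.09 w3 [0.1272 0.073  0.09  ] w4 [0.1274 0.0667 0.09  ] w17 [0.1273 0.0791 0.09  ]
   nose front w4 [0.0765 0.0632 0.09  ] w4 nose back [0.0764 0.0719 0.09  ] lip w17 [0.0767 0.0767 0.09  ]
```

View pics/w4c.png

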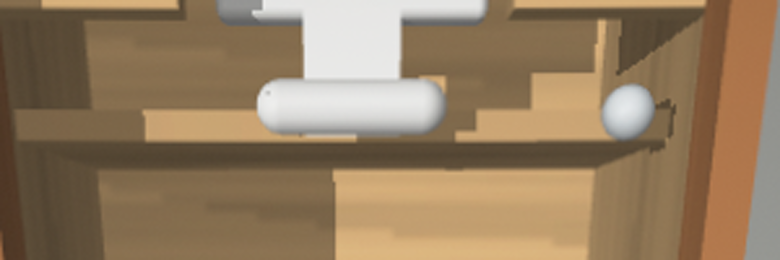

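View pics/w3c.png

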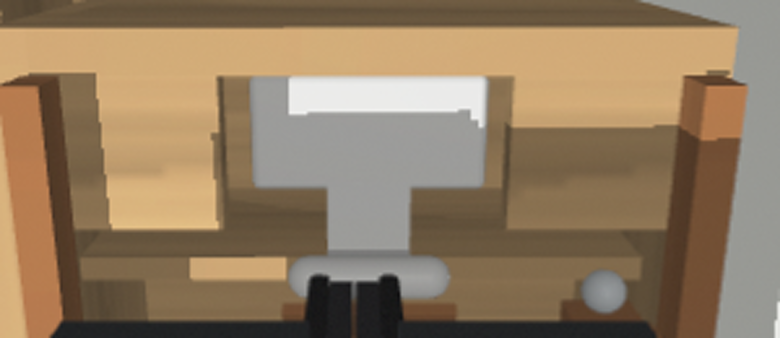

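Emit:
move_arm(offset=[[0,0,1.5],[0,0,1.9],[0,0,2.2],[0,0,2.2]], delta_rot=[[0.03,0,0],[0.03,0,0],[0.03,0,0],[0.03,0,0]], claw=[0,0,0,0])

```text
clock: 28.25
position: [0.6147, -0.1351, 0.0998]
ee_rot: [0.711, -0.002, 0.003, -0.703]
contact_force: [-3.7, -18.7, -2.6]
grip_width: 0.0005
```

```bash
python3 - <<'E'
from go import *
print(robot.get_obs()['contact_force'],robot.get_obs()['ft_torque'])
for y,z in [(.039,.1)]: to(O(.075,y,z),P[2])
snap('wrist','w19.png')
a=cv2.imread('pics/w19.png')
cv2.imwrite('pics/w19c.png',cv2.resize(a[50:260,160:480],None,fx=2.5,fy=2.5,interpolation=cv2.INTER_CUBIC))
E
```

```text
[ -3.6630821  -18.66550556  -2.63797509] [-3.40812012  0.58390096  0.01906789]
pos [ 0.6147 -0.1351  0.0998] tgt [ 0.614  -0.1351  0.1   ] OFF [-0.07 -0.02 -0.  ] ROT [0.012 0.012 0.001]
```

View pics/w19c.png

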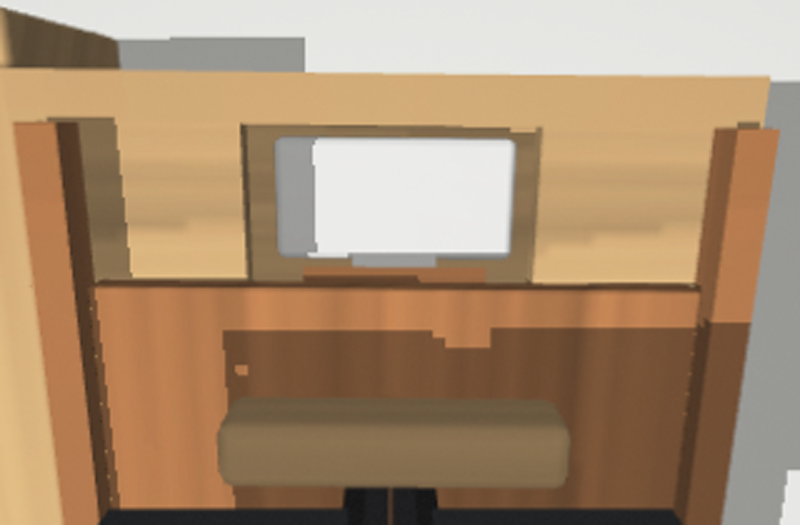

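Emit:
move_arm(offset=[[0,0,-0.5],[0,0,-1.5],[0,-3,-1.5],[0,-8,-1.5],[0,-13,-3],[0,-15,-8],[0,-15,-13],[0,-15,-15]], delta_rot=[[0,0,0],[0,0,0],[0,0,0],[0,0,0],[0,0,0],[0,0,0],[0,0,0],[0,0,0]], claw=[0,0,0,0,0,0,0,0])

```text
clock: 29.1
position: [0.6144, -0.287, 0.254]
ee_rot: [0.713, -0.001, 0.005, -0.702]
contact_force: [0.2, 0.3, -0.3]
grip_width: 0.0005
```

```bash
python3 - <<'E'
from go import *
def o(w): return ((w-[P[0],P[1],0])@R.from_euler('z',P[2]).as_matrix()).round(4)
print(robot.get_obs()['contact_force'],robot.get_obs()['position'])
snap('wrist','w20.png');snap('scene','s20.png');snap('top','t20.png')
a=cv2.imread('pics/s20.png')
cv2.imwrite('pics/s20c.png',cv2.resize(a[100:260,220:380],None,fx=3.7,fy=3.7,interpolation=cv2.INTER_CUBIC))
E
```

```text
[ 0.18709545  0.34196136 -0.28181668] [ 0.61436052 -0.28701233  0.25395282]
```

View pics/s20c.png

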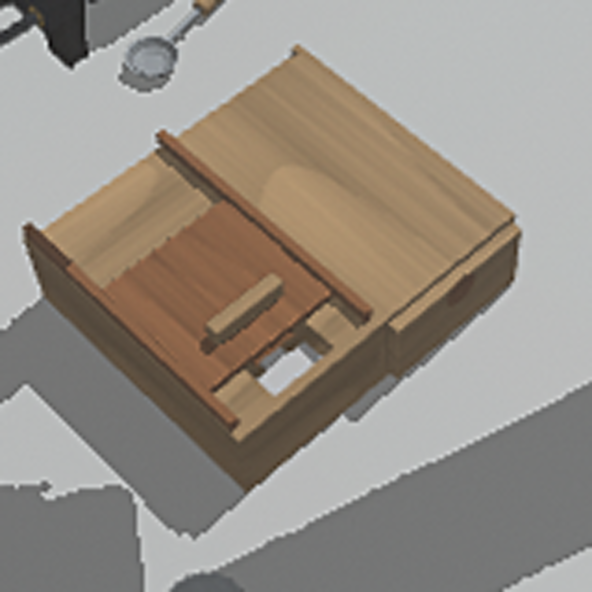

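View pics/w20.png

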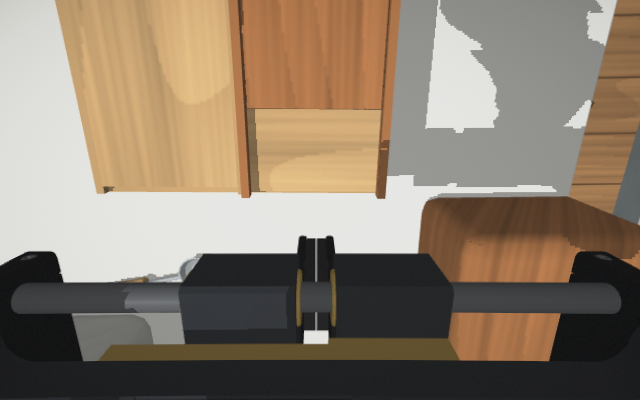

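View pics/t20.png

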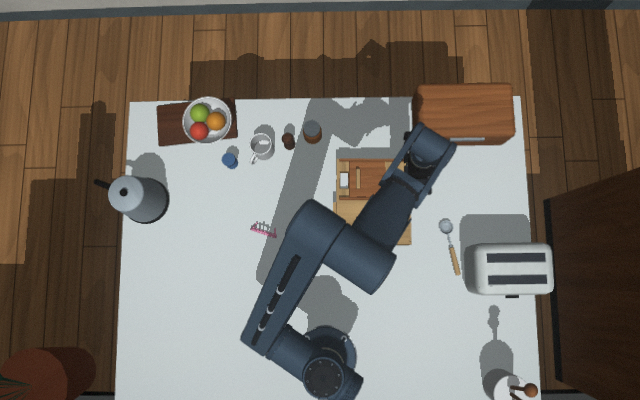

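```bash
python3 - <<'E'
from go import *
a=cv2.imread('pics/top0.png')[145:205,325:425];b=cv2.imread('pics/t20.png')[145:225,325:425]
a=cv2.imread('pics/top0.png')[145:225,325:425]
cv2.imwrite('pics/cmp.png',np.vstack([cv2.resize(x,None,fx=3.7,fy=3.7,interpolation=cv2.INTER_CUBIC) for x in (a,b)]))
a=cv2.imread('pics/scene0.png')[150:230,240:370];b=cv2.imread('pics/s20.png')[150:230,240:370]
cv2.imwrite('pics/cmp2.png',np.vstack([cv2.resize(x,None,fx=3.7,fy=3.7,interpolation=cv2.INTER_CUBIC) for x in (a,b)]))
E
```

```text
(no output)
```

View pics/cmp.png

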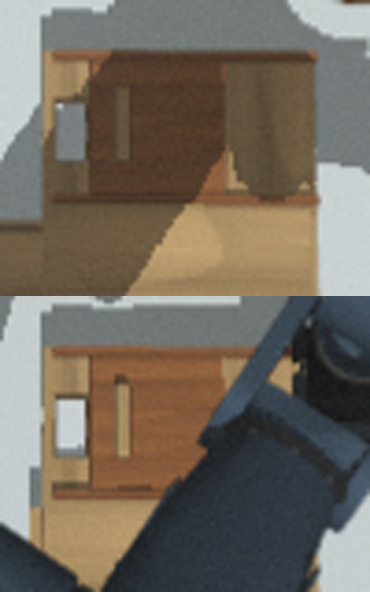

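View pics/cmp2.png

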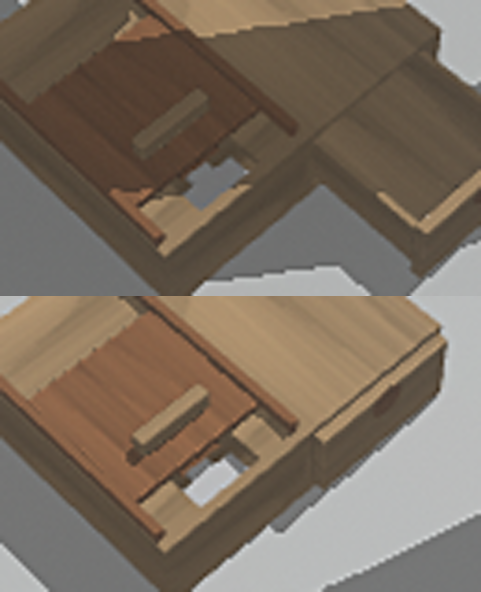

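```bash
python3 - <<'E'
from go import *
A=[]
for f in ('scene0.png','s20.png'):
    x=cv2.imread('pics/'+f)[180:215,278:322]; x=cv2.resize(x,None,fx=8,fy=8,interpolation=cv2.INTER_NEAREST)
    x=np.clip(x*(1.5 if f=='scene0.png' else 1),0,255).astype(np.uint8)
    d=ld(f)
    for z,c in ((.066,(0,0,255)),(.054,(255,0,0))):
        q=proj(d,[O(x_,y_,z) for x_,y_ in ((.047,.089),(.103,.089),(.103,.117),(.047,.117))]); q=((q-[278,180]+.5)*8).astype(int)
        cv2.polylines(x,[q.reshape(-1,1,2)],True,c,1)
    A.append(x)
cv2.imwrite('pics/cmp3.png',np.vstack(A))
E
```

```text
(no output)
```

View pics/cmp3.png

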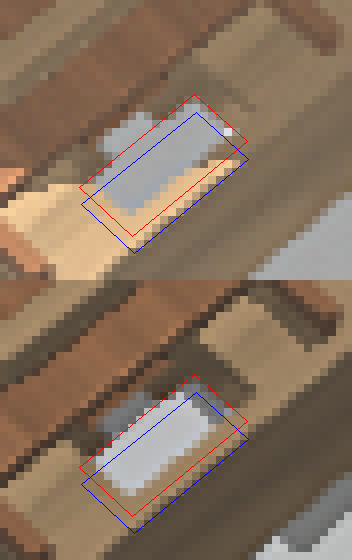

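```bash
python3 - <<'E'
from go import *
f='s20.png'; d=ld(f); x0,y0=310,140
x=cv2.resize(cv2.imread('pics/'+f)[y0:y0+75,x0:x0+60],None,fx=10,fy=8,interpolation=cv2.INTER_NEAREST)
for y,c in ((.142,(0,0,255)),(.147,(255,0,0))):
    q=proj(d,[O(a,y,z) for a,z in ((-.146,.08),(-.004,.08),(-.004,.006),(-.146,.006))]); q=((q-[x0,y0]+.5)*[10,8]).astype(int)
    cv2.polylines(x,[q.reshape(-1,1,2)],True,c,1)
cv2.imwrite('pics/dr.png',x)
E
```

```text
(no output)
```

View pics/dr.png

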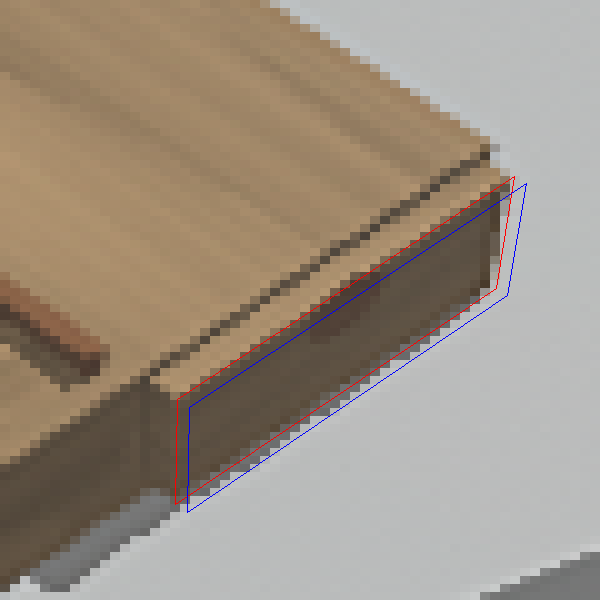

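```bash
python3 - <<'E'
from go import *
print(robot.get_obs()['contact_force'],robot.job_done())
E
```

```text
the job is handed in; nothing more can be done
[ 0.08778284  0.55847317 -0.43796545] None
```

I handed the job in at about 29 s of the 210 s allowed. The scene held two rings and one horn; I saw no others in any view. Both rings are in the cubby, the horn is in the drawer, the door is shut and hooked, and the drawer is pushed home.

**Last checks, in the camera pictures:**
- **Rings and horn:** both rings were seen on the cubby floor, and the horn lay in the tray before the drawer was shut.
- **Door and hook:** the grip rib and the white pad look the same as at the start, so I take the door as shut and the hook as up. The hook's height could only be judged to within a few millimetres.
- **Drawer:** its front face matches a home position of 142 mm along organizer y, within about 1–2 mm. I inferred that figure from the organizer edge plus the panel thickness.
- **Robot:** it stood clear of everything, with contact force near zero. I did not measure how far the tiara and the other counter things may have shifted, but they look where they were.

**What did not go as expected:**
- **Drawer push:** I pushed it about 15 mm past its stop, which read about 80 N at the wrist before I backed off. The limit is 120 N.
- **Door:** it stuck about 12 mm short of shut under some 30 N, against the 10 N given, and went through after a firmer push.

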